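# Swing the cake pan home under the wire shelf

### The arm

A 7-joint arm with a two-finger parallel gripper is mounted at the origin on a cart in front of the work surface, level with it; the furniture and walls round the work are solid. World frame = base frame: x ahead of the robot, y to its left, z up, the work surface at z = 0. Lengths are in m, angles in rad, forces in N, time in s.
With the tool pointing down it reaches from about 0.425 to 0.95 m from the base axis. Payload 16.7 kg.
Tool frame: the origin (TCP) lies between the finger pads; the fingertips stand 17 mm ahead of it and the grasp point (between the pads) lies 2 mm behind it; y points along the fingers, x is the direction in which the jaws open and shut, and the axes are right-handed (so a half turn about y gives the same grasp; the last joint's range is limited). The gripper opens to 94 mm and grips with 3 to 60 N. Pads are 16 mm wide; open, the fingers measure 119 mm over their backs; the gripper's body (75 mm by 177 mm) begins 78 mm behind the grasp point.
Start: joints at [1.083, 0.426, 0.074, 1.606, -0.034, 1.111, -0.067], TCP at [0.224, -0.637, 0.222] pointing down, gripper open.
Joint ranges: [-2.85, 2.85], [-0.5, 2.14], [-1.23, 1.37], [0.21, 2.46], [-1.02, 4.16], [0.16, 2.05], [-2.73, 2.73]. Speed limits (rad/s): [1.89, 1.89, 2.39, 2.39, 3.01, 3.01, 3.01].

### API

Orientations are given as a unit quaternion [w, x, y, z].
In Python, from station import move_ptp, movel, move_j, set_gripper, dwell, solve_ik, state, grab_frame, calibration, PlanningError, finish_job, spot_in gives the robot as it stands. Calls block until the motion is done:
- move_ptp(position, orientation): joint-space move of the TCP to a pose.
- movel(position, rotation=None, velocity=0.15, max_force=None): straight line of the TCP; rotation=None keeps the orientation; velocity is the mean speed in m/s. With max_force (N) it stops when the force on the tool has changed by that much, and returns True; else False.
- move_j(angles): joint-space move.
- set_gripper(opening): finger opening in m; the grip force is fixed at half the most; returns when the fingers have stopped.
- dwell(seconds).
- solve_ik(position, orientation): joint angles nearest the present ones, or None.
- state(): the state.
- grab_frame(name): name is "scene" or "side" or "wrist"; returns the picture (420x560x3 uint8, red, green, blue); there is no depth.
- calibration(name): a dict with "K" (3x3 intrinsics, pixels), "extrinsics" (4x4, takes a point from world to camera coordinates); the wrist camera has in their place "mount" (4x4, takes a point from camera to tool coordinates, whose origin is the TCP and whose axes are the tool frame's). Camera axes: x right, y up, looking along -z (the intrinsics and any distortion apply to the point x, -y, -z); pixel columns grow to the right and rows downward; lengths in m; the calibration is good to about 2 mm. The wrist camera is an equidistant fisheye: a pixel r from the principal point sees the ray r / f radians off the axis. A picture is of the moment at which its call begins: read the wrist's pose just before it. calibration takes no time and is no camera call.
A pose or a line that the arm cannot do raises PlanningError and nothing moves.
- finish_job(): hands the job in, once; it reports no verdict.
Trained networks look in the newest picture that a camera, given by its name, has taken for a name from the list of things; names that differ only in an ending like _2 or _b are one class to them, and where a whole thing is asked for, a point or a joint stands for the part that bears it (a point fixed in the world has none). Each returns a list of dicts, best first, with "confidence" (0 to 1); they miss things now and then, are a little off and sometimes report something else, mostly with a low value. They report only what shows in the picture. A call takes as long as a camera call.
- spot_in(name, camera): "pixel" ([row, column] in pixels, amid what is visible of it).
The state is a dict: "time": time; "q": joint angles; "qvel": joint speeds; "effort": joint torques, N m; "eef_pos": TCP position; "eef_rot": TCP orientation; "contact_force": force on the tool from outside, world axes, zero at the start; "torque": the same for the moment, N m; "opening": finger opening in m.
Only numpy, scipy, OpenCV 4.12 (cv2) and the standard library are available. Lean on these libraries where they do the work, as an engineer would, in place of code of your own. Each camera call takes 0.05 s, during which the arm holds its last target.

### The job

Turn the small steel cake pan a quarter turn anticlockwise (seen from above) on the table top, its corner staying in the swivelling corner shoe of the rack: push the pan's free outer corner round until the pan lies under the wire shelf, then press it against the rack's end stop for about half a second, firmly but without slamming it. Leave the pan standing flat on the table, square in the rack and touching or nearly touching the stop, and disturb nothing else.

Things in the scene. Friction and masses are not known exactly. Their poses are not given: they have to be found in the camera images.
- rack: Steel turning rack fixed to the table. Origin: axis of its upright swivel pin, at table level. At yaw 0 its x points away from the robot, y to the left; offsets here are in this frame (mm). Base bar 12 high, x -5 to 55, y -235 to 40; two shelf posts at the back (x = 42, y = -215 and 22). The pan ends with its centre at x = -73, y = -98, turned +90 degrees from the rack.
- rack_shelf_front (a point): Middle of the front wire of the rack's flat wire shelf (rack x = -150, y = -98). The shelf covers x -154 to 54, y -239 to 44, wires 167 to 177 above the table: at the end of the turn the pan's pushed side lies under it, so the tool must lean back 25 to 45 degrees, tips ahead under this wire. A tub, up to 230 above the table, is fixed on it at x = -15, y = -150.
- stop: End stop on the rack, fixed; shares the rack's origin and axes. Steel block with a rubber face that looks to -x; see stop_face.
- stop_face (a point): Centre of the stop's rubber face (30 wide, 36 high): rack x = -8, y = -165, z = 34. The pan's leading long side comes to lie flat against it after a quarter turn. A push of 10 to 15 N on the pan, square to its side, is firm (2 N or more must reach the stop; 40 N is too hard).
- shoe (a joint): Angle (rad) of the L-shaped steel corner shoe (arms 65 long, 4 thick, 15 to 51 above the table) that swivels on the rack's pin with light friction: 0 at the start, 1.57 after the quarter turn anticlockwise, end at 1.62. It wraps the pan's corner from outside and turns with it; nothing clips the pan in.
- shoe_corner (a point): Inner corner of the shoe, 33 above the table, where the pan's heel corner sits; 8 and 8 mm from the pin axis.
- pan: Small open steel pan holding two cake slices, 180 (its x) x 130 (y) x 65 high, straight walls 4 thick, 0.35 to 0.6 kg, stands loose and slides on the table. Origin: centre of its underside. Starts parallel to the rack, centre at rack x = -98.5, y = 73.5. Push on its +y long side near that side's -x end (the corner opposite the held one); needs 2 to 7 N. Edging inwards while pushing keeps the held corner in the shoe.
- pan_heel (a point): The held corner of the pan (pan x = 90, y = -65), 33 above its underside.
- pan_toe (a point): Corner of the pan (pan x = -90, y = -65), 33 above its underside, that comes to the stop at the end of the turn.
- scraper: Bystander: half-round dough scraper lying flat, 90 x 123 x 8. Origin under its centre.
- squeeze_bottle: Bystander: white squeeze bottle, 56 wide, 184 tall. Origin under its centre.
- marker: Bystander: marker pen lying on the table behind the pan, 17 x 135 x 16. Origin under its centre.

How it is judged:
By the outcome, as a careful person would: the job done as asked, in the order asked, and still so for the second after the job is handed in, with the robot touching nothing.
It also fails if it takes over 54 s, if anything falls off the work surface, if the arm or the gripper's body presses on something with over 40 N, if the wrist force passes 120 N, or if a joint passes its speed limit or range.

## Working session

There is one attempt and no reset: what is moved stays moved. The work goes in short steps, each a Python script; the robot and the scene stay as the last script left them, time stands still between calls to the robot, and variables do not carry over. Pictures are saved under pics/ and viewed, and the job is handed in when it is done.

```bash
ls; mkdir -p pics
python3 - <<'E'
from station import *
import cv2,numpy as np
print(state())
for c in("scene","side","wrist"):
    im=grab_frame(c); cv2.imwrite(f"pics/a_{c}.png",im[:,:,::-1])
    k=calibration(c); print(c,{a:np.round(np.array(b),4).tolist() for a,b in k.items() if not isinstance(b,str)})
    for n in ["rack","rack_shelf_front","stop","stop_face","shoe","shoe_corner","pan","pan_heel","pan_toe","scraper","squeeze_bottle","marker"]:
        try:r=spot_in(n,c)
        except Exception as e: r=repr(e)
        print(n,[(np.round(d['pixel'],1).tolist(),round(d['confidence'],2)) for d in r[:2]] if isinstance(r,list) else r)
print(state()['time'])
E
```

```text
pics
{'time': 0.0, 'q': array([ 1.08350586,  0.42674655,  0.07382534,  1.60659305, -0.03411004,
        1.11081218, -0.06711684]), 'qvel': array([ 0.0021667 ,  0.00079729, -0.00204663, -0.00027102,  0.00076182,
        0.00074473,  0.0009816 ]), 'effort': array([-5.42159341e-04, -9.35814142e+01,  3.66642863e+00, -4.54196870e+01,
       -4.87291929e-02,  2.00167077e-02,  1.49826683e-04]), 'eef_pos': array([ 0.22354928, -0.63646474,  0.22177129]), 'eef_rot': array([ 0.57716912, -0.57668314,  0.40923756, -0.40845683]), 'contact_force': array([-0.07645712,  0.15219815, -0.29224116]), 'torque': array([-0.04660262,  0.06539923,  0.01400513]), 'opening': 0.09409180936377956}
scene {'K': [[429.7894, 0.0, 270.8393], [0.0, 429.7894, 213.7702], [0.0, 0.0, 1.0]], 'extrinsics': [[-0.9763, 0.216, -0.0167, 0.5978], [-0.1305, -0.5245, 0.8414, -0.1696], [0.1729, 0.8236, 0.5402, -0.9819], [0.0, 0.0, 0.0, 1.0]]}
rack [([198.9, 229.0], 0.69), ([261.0, 282.1], 0.59)]
rack_shelf_front [([195.6, 226.0], 0.57)]
stop [([261.5, 278.2], 0.56)]
stop_face [([215.1, 222.2], 0.47)]
shoe [([251.8, 236.8], 0.65)]
sh
[... 605 characters left out ...]
oe [([261.7, 262.6], 0.37)]
shoe_corner []
pan [([262.1, 264.8], 0.95)]
pan_heel [([261.9, 265.5], 0.65), ([160.3, 236.6], 0.32)]
pan_toe [([263.7, 265.0], 0.7), ([179.2, 246.6], 0.45)]
scraper [([278.3, 392.4], 0.91), ([258.9, 262.1], 0.5)]
squeeze_bottle [([239.4, 141.3], 0.82)]
marker [([270.2, 193.1], 0.71)]
wrist {'K': [[325.1923, 0.0, 285.1678], [0.0, 325.1923, 208.5716], [0.0, 0.0, 1.0]], 'mount': [[1.0, -0.0005, 0.0006, -0.0004], [0.0007, 0.2692, -0.9631, -0.1616], [0.0003, 0.9631, 0.2692, 0.0779], [0.0, 0.0, 0.0, 1.0]]}
rack []
rack_shelf_front []
stop []
stop_face []
shoe []
shoe_corner []
pan []
pan_heel []
pan_toe []
scraper [([49.5, 42.6], 0.92)]
squeeze_bottle []
marker []
1.95
```

View images.

Run:
```python
import cv2
for c in("scene","side"):
    im=cv2.imread(f"pics/a_{c}.png"); cv2.imwrite(f"pics/b_{c}.png",cv2.resize(im[100:360,100:460],None,fx=2.2,fy=2.2,interpolation=cv2.INTER_CUBIC))
```

```text
(no output)
```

View pics/b_scene.png

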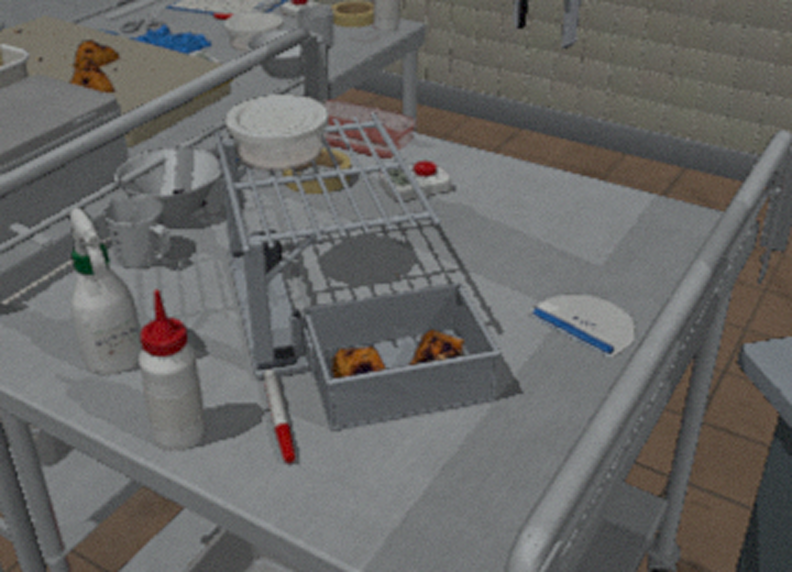

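View pics/b_side.png

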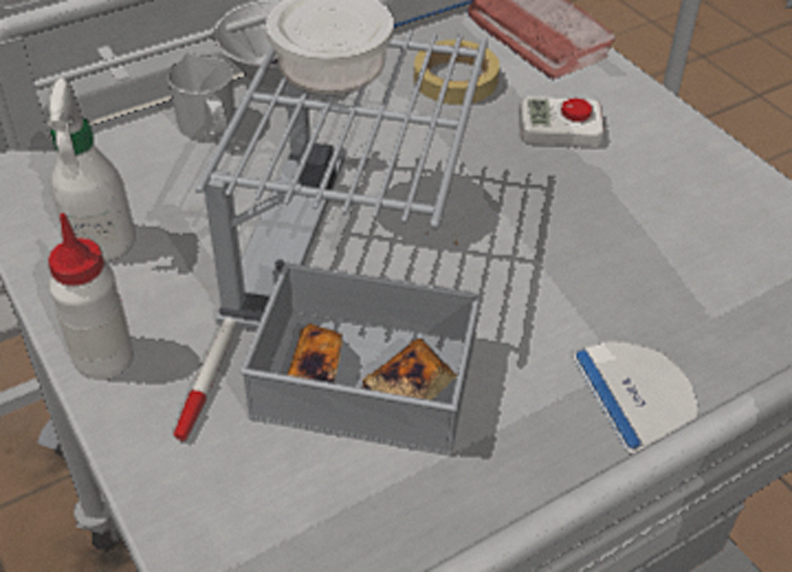

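View pics/a_scene.png

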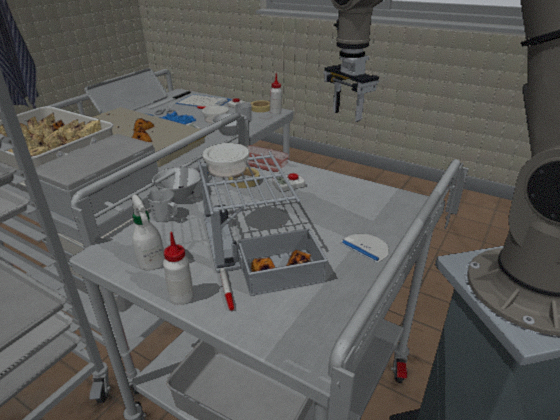

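```bash
cat > h.py <<'E'
import numpy as np,cv2
from scipy.optimize import least_squares
from station import calibration
def proj(c,P):
    k=calibration(c);K=np.array(k['K']);E=np.array(k['extrinsics']);P=np.atleast_2d(P)
    X=P@E[:3,:3].T+E[:3,3]; x=np.stack([X[:,0],-X[:,1],-X[:,2]],1)
    if 'distortion' in k: pass
    u=x@K.T; return u[:,:2]/u[:,2:]
def R2(t): return np.array([[np.cos(t),-np.sin(t)],[np.sin(t),np.cos(t)]])
def rack2w(p,P):
    P=np.atleast_2d(np.array(P,float)); o=P.copy(); o[:,:2]=P[:,:2]@R2(p[2]).T+np.array(p[:2]); return o
def pan(p): # rack frame, start
    return lambda P: np.array(P)+[-.0985,.0735,0]
def overlay(c,im,p,pts_lines,col=(0,255,0),crop=(100,360,100,460),s=2.2):
    r0,r1,c0,c1=crop
    v=cv2.resize(im[r0:r1,c0:c1],None,fx=s,fy=s,interpolation=cv2.INTER_CUBIC)
    for L in pts_lines:
        q=(proj(c,rack2w(p,L))-[c0,r0]+.5)*s
        cv2.polylines(v,[np.int32(np.round(q))],False,col,1)
    return v
def box(x0,x1,y0,y1,z0,z1):
    L=[]
    for z in(z0,z1): L.append([[x0,y0,z],[x1,y0,z],[x1,y1,z],[x0,y1,z],[x0,y0,z]])
    for x,y in((x0,y0),(x1,y0),(x1,y1),(x0,y1)): L.append([[x,y,z0],[x,y,z1]])
    return L
E
python3 - <<'E'
from h import *
print({c:calibration(c).keys() for c in('scene','side')})
o=np.array([-.0985,.0735,0])
P=np.array([[.09,-.065,.065],[-.09,-.065,.065],[-.09,.065,.065],[.09,.065,.065],[.09,.065,0],[-.09,.065,0]])+o
pix={'scene':[(300,305),(462,286),(499,352),(333,381),(337,427),(497,396)],'side':[(285,264),(478,297),(462,407),(247,373),(251,420),(455,452)]}
ob={c:np.array(v)/2.2+100-.5 for c,v in pix.items()}
def f(p): return np.concatenate([(proj(c,rack2w(p,P))-ob[c]).ravel() for c in ob])
r=least_squares(f,[.6,-.2,0],loss='soft_l1');print(r.x,np.round(r.fun.reshape(2,-1,2),1))
for c in ob:
    q={c:ob[c]}
    def g(p): return (proj(c,rack2w(p,P))-ob[c]).ravel()
    print(c,least_squares(g,r.x,loss='soft_l1').x)
L=box(-.1885,-.0085,.0085,.1385,0,.065)+box(-.154,.054,-.239,.044,.177,.177)+box(-.005,.055,-.235,.04,0,.012)+box(-.008,.03,-.18,-.15,.016,.052)
for c in ob: cv2.imwrite(f"pics/c_{c}.png",overlay(c,cv2.imread(f"pics/a_{c}.png"),r.x,L))
E
```

```text
{'scene': dict_keys(['K', 'extrinsics']), 'side': dict_keys(['K', 'extrinsics'])}
[ 0.64503885 -0.26485132  0.05056543] [[[ 2.3  1.6]
  [-1.6 -1.9]
  [ 0.7 -0.9]
  [-0.7  0.6]
  [-1.3  1.6]
  [ 0.1  0.7]]

 [[ 0.7  0.3]
  [ 1.  -2. ]
  [-1.  -0.3]
  [-0.4 -0.2]
  [ 0.6 -0. ]
  [ 0.3  0.6]]]
scene [ 0.64233401 -0.26809065  0.03429354]
side [ 0.64574134 -0.26413833  0.05471023]
```

View pics/c_scene.png

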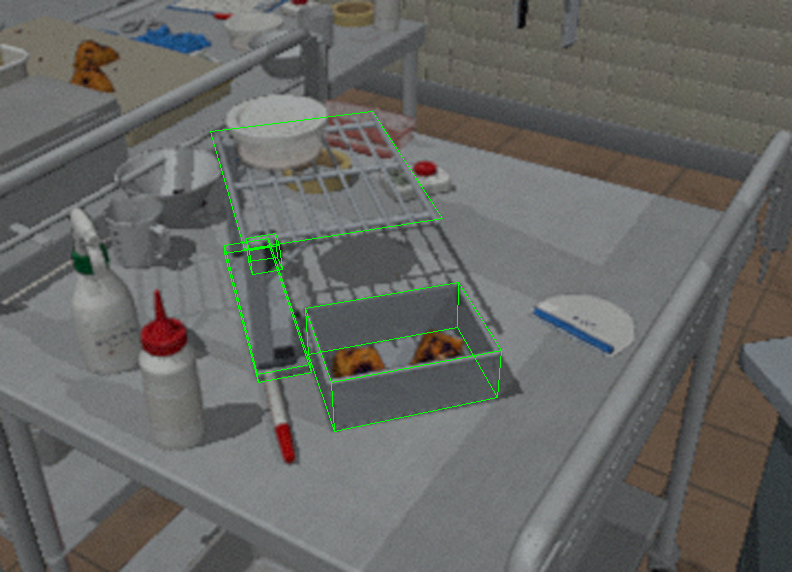

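View pics/c_side.png

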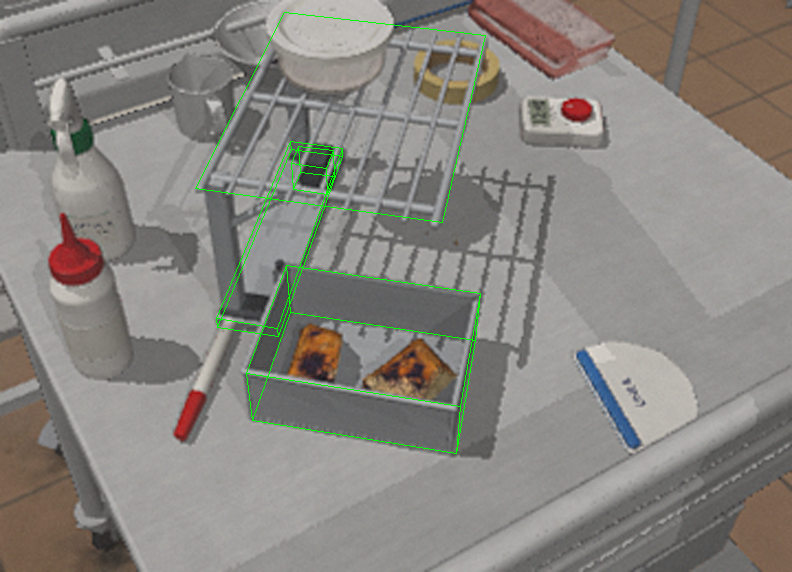

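Run:
```python
import cv2,numpy as np
def z(c,r0,r1,c0,c1,s):
    im=cv2.imread(f"pics/a_{c}.png"); v=cv2.resize(im[r0:r1,c0:c1],None,fx=s,fy=s,interpolation=cv2.INTER_CUBIC)
    for x in range((c0+9)//10*10,c1,10):
        t=int((x-c0+.5)*s);cv2.line(v,(t,0),(t,6 if x%50 else 14),(0,0,255),1)
        if x%20==0: cv2.putText(v,str(x),(t,20),0,.35,(0,0,255))
    for y in range((r0+9)//10*10,r1,10):
        t=int((y-r0+.5)*s);cv2.line(v,(0,t),(6,t),(0,0,255),1)
        if y%20==0: cv2.putText(v,str(y),(8,t),0,.35,(0,0,255))
    cv2.imwrite(f"pics/d_{c}.png",v)
z("scene",140,300,190,335,3.7);z("side",100,310,180,330,2.8)
```

```text
(no output)
```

View pics/d_scene.png

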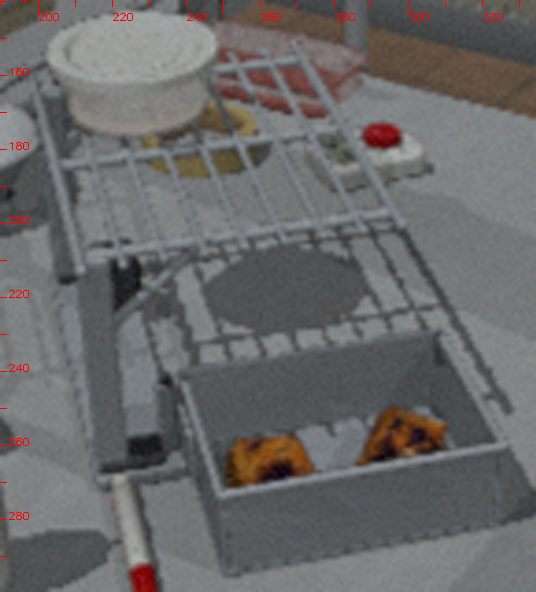

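View pics/d_side.png

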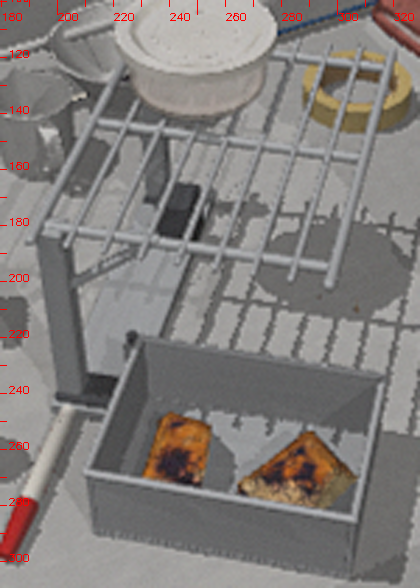

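Run:
```python
from h import *
o=np.array([-.0985,.0735,0])
P=np.array([[.09,-.065,.065],[-.09,-.065,.065],[-.09,.065,.065],[.09,.065,.065],[.09,.065,0],[-.09,.065,0]])+o
P=np.vstack([P,[[-.15,.044,.172],[-.15,-.239,.172],[.05,.044,.172],[.055,.04,0]]])
pix={'scene':[(179,374),(438,330),(507,442),(221,493),(230,575),(503,522),(405,224),(297,43),(80,273),(100,485)],'side':[(135,335),(384,377),(362,520),(86,470),(92,533),(354,575),(330,285),(388,50),(30,243),(52,409)]}
off={'scene':([190,140],3.7),'side':([180,100],2.8)}
ob={c:np.array(v)/off[c][1]+off[c][0]-.5 for c,v in pix.items()}
def f(p): return np.concatenate([(proj(c,rack2w(p,P))-ob[c]).ravel() for c in ob])
r=least_squares(f,[.64,-.26,0],loss='soft_l1');print(r.x);print(np.round(r.fun.reshape(2,-1,2),1))
for c in ob:
    def g(p): return (proj(c,rack2w(p,P))-ob[c]).ravel()
    print(c,least_squares(g,r.x,loss='soft_l1').x)
# allow camera small pixel offsets + pan free
def h(p): return np.concatenate([f2(p,c,i) for i,c in enumerate(ob)])
def f2(p,c,i):
    A=rack2w(p[:3],P[6:]); B=rack2w(p[3:6],P[:6])
    return (proj(c,np.vstack([B,A]))-ob[c]+p[6+2*i:8+2*i]).ravel()
def hh(p): return np.append(h(p),p[6:]*1.)
r2=least_squares(hh,np.r_[r.x,r.x,0,0,0,0],loss='soft_l1');print(r2.x.round(4));print(np.round(h(r2.x).reshape(2,-1,2),1))
for n,pp in (("marker",[(193,270),(223,289)]),):pass
# bystanders on z=0
for n,v in {"marker":{'scene':(223.3,289.6),'side':(193.1,270.2)},"scraper":{'scene':(368.8,246.8),'side':(392.4,278.3)},"bottle":{'scene':(175.4,271.6),'side':(141.3,239.4)}}.items():
    print(n,least_squares(lambda q:np.concatenate([(proj(c,[q[0],q[1],q[2]])[0]-v[c]) for c in v]),[.6,-.2,0]).x.round(3))
```

```text
[ 0.64545871 -0.26648069  0.03794804]
[[[-0.1 -1.2]
  [-0.  -0.9]
  [-0.3 -0. ]
  [-0.2  0.3]
  [-1.3  0. ]
  [-0.6 -0.1]
  [-0.6  0.6]
  [-1.8  0.3]
  [ 0.9  0.4]
  [-0.4  2. ]]

 [[ 2.   0.1]
  [ 0.8 -1.4]
  [-1.5 -0.8]
  [ 0.3  0.7]
  [ 1.  -0.3]
  [-0.5  0.8]
  [ 0.1  1. ]
  [ 1.1 -0.2]
  [ 0.3  0.4]
  [ 0.1  1.5]]]
scene [ 0.64399127 -0.26733576  0.02964829]
side [ 0.6464063  -0.26656241  0.04188117]
[ 0.6455 -0.2691  0.0324  0.6461 -0.2654  0.0451  0.414   0.0282 -0.4525
  0.0009]
[[[ 0.2 -0.9]
  [ 0.1 -0.9]
  [ 0.2 -0.1]
  [ 0.5  0.6]
  [-0.7  0.3]
  [-0.1 -0.1]
  [-0.5  0.2]
  [-1.1  0. ]
  [ 1.1 -0.3]
  [-0.2  1.3]]

 [[ 1.1  0.4]
  [ 0.1 -1.5]
  [-1.7 -0.9]
  [-0.1  1.1]
  [ 0.6  0.1]
  [-0.8  0.7]
  [-0.3  0.3]
  [ 1.4 -0.6]
  [ 0.2 -0.7]
  [-0.   0.5]]]
marker [ 0.689 -0.168 -0.007]
scraper [ 0.296 -0.244 -0.006]
bottle [ 0.788 -0.166  0.066]
```

Run:
```python
from h import *
from station import *
from scipy.spatial.transform import Rotation as R
s=state();q=s['eef_rot'];M=R.from_quat([q[1],q[2],q[3],q[0]]).as_matrix();print(M.round(2))
# rail: points on upper-inner edge
A={'scene':np.array([(455,163),(340,352)]),'side':np.array([(455,283),(305,358)])}
def f(p):
    o=[]
    for c in A:
        L=proj(c,[[p[0],-.5,p[1]],[p[0]+p[2],.1,p[1]]]);d=L[1]-L[0];n=np.array([-d[1],d[0]])/np.hypot(*d)
        o+=list((A[c]-L[0])@n)
    return o
r=least_squares(f,[.2,.1,0]);print('rail',r.x,r.fun)
p=[.6455,-.2668,.037]
def quat(lean,yaw,sgn):
    a=np.array([np.sin(lean)*np.cos(yaw),np.sin(lean)*np.sin(yaw),-np.cos(lean)])
    b=np.array([np.cos(lean)*np.cos(yaw),np.cos(lean)*np.sin(yaw),np.sin(lean)])
    z=sgn*b; x=np.cross(a,z); m=np.stack([x,a,z],1); qq=R.from_matrix(m).as_quat(); return [qq[3],*qq[:3]],a
for sgn in(1,-1):
  for lean in(30,35,40):
    for yaw in(2,-10,-20,-30):
      Q,a=quat(np.radians(lean),np.radians(yaw),sgn)
      out=[]
      for P in ([-.1735,.20,.035],[-.1735,.15,.035],[-.225,0.01,.035],[-.16,-.17,.035]):
        w=rack2w(p,P)[0]; j=solve_ik((w-a*.017).tolist(),Q); out.append(None if j is None else np.round(j,2).tolist())
      print(sgn,lean,yaw,[o is not None for o in out],out[0],out[-1])
print(state()['time'])
```

```text
[[ 0.33  0.    0.94]
 [-0.94  0.    0.33]
 [-0.   -1.    0.  ]]
rail [-0.15390716  0.15819704  0.61038829] [ 2.60590021 -1.44687855 -4.23468683  3.64332686]
1 30 2 [False, False, True, True] None [1.13, 0.54, -0.35, 2.03, -0.73, 0.34, -0.02]
1 30 -10 [False, False, False, True] None [1.1, 0.51, -0.37, 2.1, -0.75, 0.18, -0.22]
1 30 -20 [False, False, False, True] None [1.45, 0.62, -0.87, 2.12, 1.25, 0.26, -2.3]
1 30 -30 [False, False, False, False] None None
1 35 2 [False, False, False, True] None [1.28, 0.58, -0.48, 2.06, -0.92, 0.29, 0.23]
1 35 -10 [False, False, False, True] None [1.66, 0.76, -1.06, 2.12, 1.31, 0.25, -2.06]
1 35 -20 [False, False, False, True] None [1.68, 0.81, -1.16, 2.16, 1.7, 0.42, -2.6]
1 35 -30 [False, False, False, True] None [1.09, 0.5, -0.47, 2.22, 2.53, 0.17, 2.42]
1 40 2 [False, False, False, True] None [1.51, 0.67, -0.72, 2.08, -0.91, 0.21, 0.32]
1 40 -10 [False, False, False, True] None [1.76, 0.85, -1.14, 2.16, 1.7, 0.25, -2.36]
1 40 -20 [False, False, False, True] None [1.48, 0.64, -0.83, 2.22, 2.6, 0.21, 2.7]
1 40 -30 [False, False, False, True] None
[... 379 characters left out ...]
, 0.34]
-1 35 2 [False, False, False, True] None [1.68, 0.79, -1.03, 2.04, 0.61, 0.28, 1.99]
-1 35 -10 [False, False, False, True] None [1.66, 0.76, -1.06, 2.12, 1.31, 0.25, 1.08]
-1 35 -20 [False, False, False, True] None [1.57, 0.7, -1.0, 2.17, 1.74, 0.29, 0.43]
-1 35 -30 [False, False, False, True] None [1.52, 0.69, -1.01, 2.2, 1.89, 0.43, 0.08]
-1 40 2 [False, False, False, True] None [1.72, 0.81, -1.02, 2.07, 0.42, 0.17, 2.22]
-1 40 -10 [False, False, False, True] None [1.76, 0.85, -1.14, 2.16, 1.7, 0.25, 0.78]
-1 40 -20 [False, False, False, True] None [1.61, 0.73, -1.01, 2.22, 2.22, 0.29, 0.0]
-1 40 -30 [False, False, False, True] None [1.54, 0.71, -1.01, 2.26, 2.22, 0.46, -0.21]
1.95
```

View pics/a_side.png

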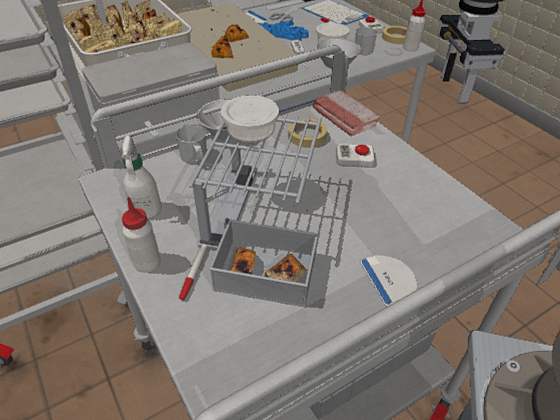

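View pics/a_wrist.png

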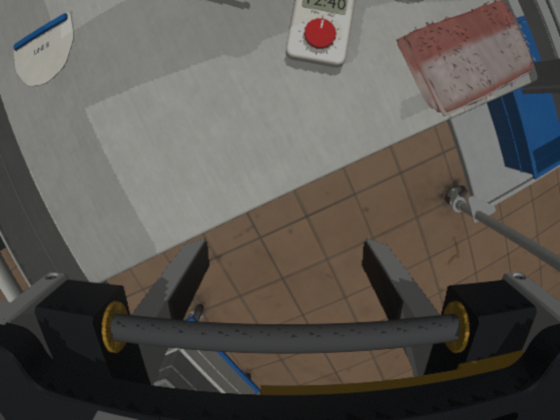

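```bash
cat >> h.py <<'E'
from scipy.spatial.transform import Rotation as R
RK=[.6455,-.2668,.037]
def quat(lean,yaw,sgn=1):
    lean,yaw=np.radians([lean,yaw]); c,s=np.cos,np.sin
    a=np.array([s(lean)*c(yaw),s(lean)*s(yaw),-c(lean)])
    b=np.array([c(lean)*c(yaw),c(lean)*s(yaw),s(lean)])
    z=sgn*b; x=np.cross(a,z); qq=R.from_matrix(np.stack([x,a,z],1)).as_quat(); return [float(v) for v in (qq[3],*qq[:3])],a
def tip(th,lean,yaw,px=-.075,gap=0.,z=.033,p=RK):
    """TCP pose for tip pushing pan +y side at pan-x px, pan turned th deg; gap outward"""
    t=np.radians(th); Q,a=quat(lean,yaw)
    n=np.array([0,-1.]); n=R2(t+p[2])@n   # push direction, world
    m=R.from_quat([Q[1],Q[2],Q[3],Q[0]]).as_matrix()
    sup=.0125*abs(m[:2,0]@n)+.008*abs(m[:2,2]@n)
    c=R2(t+p[2])@np.array([-.0985+px,.1385])+p[:2]
    tp=np.r_[c-n*(sup+gap),z]
    return (tp-a*.017).tolist(),Q
E
python3 - <<'E'
from h import *
from station import *
for yaw in(2,-10,-20):
  for th in(0,15,30,45,60,75,90):
    o=[]
    for lean in(0,10,20,25,30,35,40):
        j=solve_ik(*tip(th,lean,yaw)); o.append((lean,np.round(j,1).tolist()) if j is not None else None)
    k=[x for x in o if x]; print(yaw,th,np.round(tip(th,0,yaw)[0],3),[x[0] for x in k],k[0][1] if k else'',k[-1][1] if k else '')
E
```

```text
2 0 [ 0.467 -0.122  0.05 ] [0, 10, 20] [0.3, 0.4, -0.2, 2.2, 0.1, 0.6, -1.5] [-0.0, 0.3, 0.2, 2.4, -0.9, 0.2, -0.4]
2 15 [ 0.435 -0.172  0.05 ] [0, 10, 20] [0.4, 0.3, -0.2, 2.2, 0.1, 0.6, -1.4] [0.3, 0.3, 0.1, 2.4, -0.9, 0.2, -0.4]
2 30 [ 0.417 -0.229  0.05 ] [0, 10, 20, 25] [0.5, 0.4, -0.1, 2.2, 0.1, 0.6, -1.2] [1.5, 0.5, -1.1, 2.4, 1.0, 0.2, -2.0]
2 45 [ 0.415 -0.29   0.05 ] [0, 10, 20, 25, 30] [0.5, 0.4, -0.0, 2.1, 0.0, 0.6, -1.1] [1.7, 0.6, -1.2, 2.4, 1.1, 0.2, -1.9]
2 60 [ 0.43  -0.349  0.05 ] [0, 10, 20, 25, 30, 35] [0.6, 0.5, 0.0, 2.0, -0.0, 0.7, -1.0] [1.8, 0.8, -1.2, 2.3, 1.2, 0.2, -1.7]
2 75 [ 0.461 -0.403  0.05 ] [0, 10, 20, 25, 30, 35, 40] [0.6, 0.5, 0.0, 1.9, -0.0, 0.7, -0.9] [1.9, 0.9, -1.2, 2.2, 1.1, 0.3, -1.6]
2 90 [ 0.505 -0.446  0.05 ] [0, 10, 20, 25, 30, 35, 40] [0.6, 0.6, 0.0, 1.7, -0.0, 0.8, -0.9] [1.7, 0.8, -1.0, 2.0, 0.6, 0.2, -1.1]
-10 0 [ 0.466 -0.121  0.05 ] [0, 10, 20] [0.3, 0.4, -0.2, 2.2, 0.1, 0.6, -1.7] [0.5, 0.3, -0.5, 2.4, 0.9, 0.2, -2.5]
-10 15 [ 0.435 -0.171  0.05 ] [0, 10, 20] [0.3, 0.3, -0.1, 2.2, 0.1, 0.6, -1.6] [0.9, 0.3, -0.7, 2.4, 0.9, 0.2, -2.
[... 811 characters left out ...]
0.3, -0.1, 2.2, 0.0, 0.6, -1.7] [0.6, 0.3, -0.5, 2.4, 1.0, 0.2, -2.7]
-20 30 [ 0.417 -0.23   0.05 ] [0, 10, 20] [0.4, 0.4, -0.0, 2.2, 0.0, 0.6, -1.6] [0.8, 0.3, -0.5, 2.4, 0.8, 0.2, -2.3]
-20 45 [ 0.417 -0.291  0.05 ] [0, 10, 20] [0.5, 0.4, 0.0, 2.1, -0.0, 0.6, -1.4] [0.3, 0.3, 0.3, 2.4, -0.9, 0.2, -0.6]
-20 60 [ 0.433 -0.351  0.05 ] [0, 10, 20, 25, 30, 35] [0.5, 0.5, 0.1, 2.0, -0.0, 0.7, -1.3] [1.4, 0.5, -0.8, 2.4, 2.6, 0.2, 2.6]
-20 75 [ 0.463 -0.403  0.05 ] [0, 10, 20, 25, 30, 35, 40] [0.5, 0.5, 0.1, 1.9, -0.1, 0.7, -1.2] [1.5, 0.6, -0.8, 2.3, 2.8, 0.3, 2.5]
-20 90 [ 0.501 -0.446  0.05 ] [0, 10, 20, 25, 30, 35, 40] [0.6, 0.6, 0.1, 1.7, -0.1, 0.8, -1.2] [1.3, 0.6, -0.7, 2.2, 3.0, 0.2, 2.2]
```

Run:
```python
import h
from h import *
from station import *
q0=h.quat
for sgn in(1,-1):
 h.quat=lambda l,y,s=sgn:q0(l,y,s)
 for yaw in(2,15,30,45):
  for lean in(30,35):
    o=[]
    for th in(45,60,75,90):
        j=solve_ik(*tip(th,lean,yaw)); o.append(np.round(j,1).tolist() if j is not None else None)
    print(sgn,yaw,lean,*o)
```

```text
1 2 30 [1.7, 0.6, -1.2, 2.4, 1.1, 0.2, -1.9] [1.2, 0.4, -0.5, 2.3, -1.0, 0.2, 0.2] [1.2, 0.5, -0.4, 2.1, -0.8, 0.3, 0.1] [1.1, 0.6, -0.3, 2.0, -0.7, 0.3, -0.0]
1 2 35 None [1.8, 0.8, -1.2, 2.3, 1.2, 0.2, -1.7] [1.4, 0.5, -0.6, 2.2, -1.0, 0.2, 0.3] [1.3, 0.6, -0.5, 2.0, -0.9, 0.3, 0.2]
1 15 30 [1.2, 0.4, -0.5, 2.3, -1.0, 0.3, 0.4] [1.2, 0.5, -0.4, 2.2, -0.9, 0.4, 0.3] [1.2, 0.5, -0.4, 2.1, -0.7, 0.5, 0.2] [1.1, 0.6, -0.3, 1.9, -0.6, 0.5, 0.1]
1 15 35 [1.6, 0.5, -0.8, 2.3, -0.8, 0.2, 0.3] [1.5, 0.5, -0.6, 2.2, -0.8, 0.3, 0.4] [1.3, 0.6, -0.4, 2.1, -0.9, 0.5, 0.4] [1.2, 0.6, -0.4, 1.9, -0.8, 0.5, 0.3]
1 30 30 [1.1, 0.4, -0.4, 2.2, -0.8, 0.5, 0.5] [1.2, 0.5, -0.3, 2.1, -0.7, 0.6, 0.4] [1.2, 0.6, -0.3, 2.0, -0.6, 0.6, 0.3] [1.1, 0.6, -0.3, 1.8, -0.6, 0.7, 0.3]
1 30 35 [1.2, 0.5, -0.4, 2.2, -0.9, 0.5, 0.7] [1.2, 0.5, -0.4, 2.1, -0.8, 0.6, 0.6] [1.2, 0.6, -0.4, 2.0, -0.7, 0.7, 0.5] [1.2, 0.7, -0.3, 1.8, -0.6, 0.7, 0.4]
1 45 30 [1.1, 0.5, -0.3, 2.1, -0.6, 0.7, 0.5] [1.2, 0.6, -0.3, 2.0, -0.5, 0.7, 0.5] [1.1, 0.6, -0.3, 1.9, -0.5, 0.8, 0.5] [1.1, 0.7, -0.3, 1.7, -0.5, 0.9, 0.4]
1 45 35 [1.2, 
[... 687 characters left out ...]
, 0.6, 0.4, 2.3] [1.8, 1.0, -1.2, 1.9, 0.7, 0.5, 2.2]
-1 30 30 [0.9, 0.4, -0.1, 2.2, -1.0, 0.6, -2.5] [0.8, 0.5, 0.1, 2.1, -1.0, 0.7, -2.5] [0.7, 0.6, 0.3, 2.0, -1.0, 0.8, -2.5] [0.7, 0.7, 0.3, 1.9, -1.0, 0.9, -2.5]
-1 30 35 [1.1, 0.5, -0.3, 2.2, -1.0, 0.6, -2.4] [1.0, 0.5, -0.1, 2.1, -1.0, 0.7, -2.4] [0.9, 0.6, 0.1, 2.0, -1.0, 0.8, -2.4] [0.8, 0.7, 0.2, 1.9, -1.0, 0.9, -2.5]
-1 45 30 [0.6, 0.5, 0.3, 2.1, -1.0, 0.8, -2.3] [0.6, 0.6, 0.3, 2.0, -0.9, 0.9, -2.3] [0.6, 0.6, 0.4, 1.9, -0.9, 1.0, -2.3] [0.6, 0.7, 0.4, 1.7, -0.9, 1.1, -2.4]
-1 45 35 [0.7, 0.5, 0.2, 2.1, -1.0, 0.9, -2.2] [0.7, 0.6, 0.3, 2.0, -1.0, 1.0, -2.2] [0.7, 0.7, 0.3, 1.9, -1.0, 1.0, -2.2] [0.7, 0.7, 0.3, 1.7, -1.0, 1.1, -2.3]
```

Run:
```python
import cv2,numpy as np
def z(c,r0,r1,c0,c1,s,n):
    im=cv2.imread(f"pics/a_{c}.png"); v=cv2.resize(im[r0:r1,c0:c1],None,fx=s,fy=s,interpolation=cv2.INTER_CUBIC)
    for x in range((c0+19)//20*20,c1,20):
        t=int((x-c0+.5)*s);cv2.line(v,(t,0),(t,6),(0,0,255),1); cv2.putText(v,str(x),(t,16),0,.35,(0,0,255))
    for y in range((r0+19)//20*20,r1,20):
        t=int((y-r0+.5)*s);cv2.line(v,(0,t),(6,t),(0,0,255),1); cv2.putText(v,str(y),(8,t),0,.35,(0,0,255))
    cv2.imwrite(f"pics/{n}.png",v)
z("scene",150,420,290,500,2.2,"e_scene");z("side",220,420,170,560,2,"e_side")
```

```text
(no output)
```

View pics/e_scene.png

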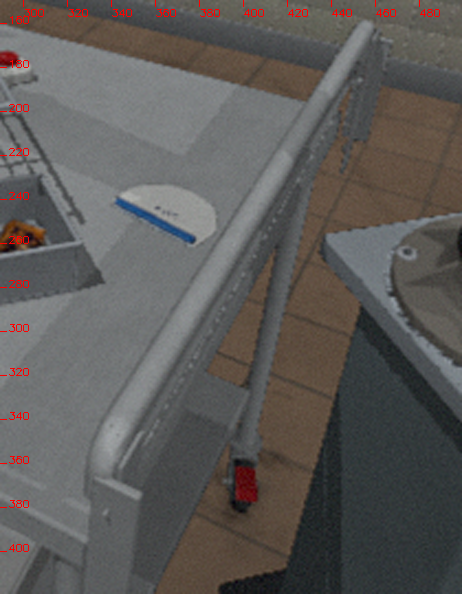

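View pics/e_side.png

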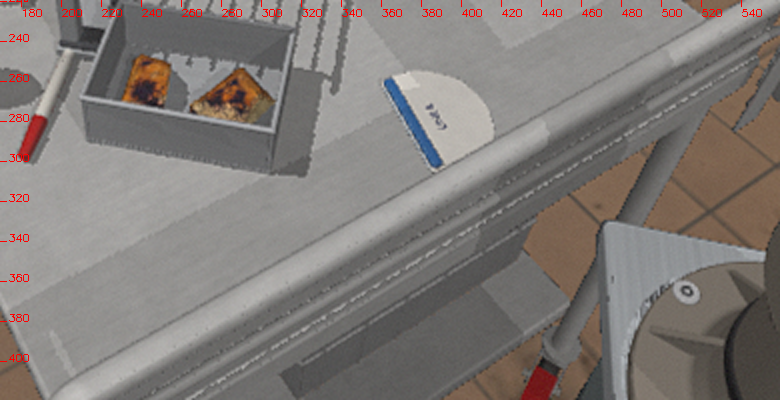

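Run:
```python
from h import *
A={'scene':np.array([(449,177),(402.5,243),(357,309)]),'side':np.array([(420,292.5),(320,352),(235,398)])}
def f(p):
    o=[]
    for c in A:
        L=proj(c,[[p[0],-.5,p[1]],[p[2],.1,p[1]]]);d=L[1]-L[0];n=np.array([-d[1],d[0]])/np.hypot(*d)
        o+=list((A[c]-L[0])@n)
    return o
for x0 in([.1,.1,.2],[0,.1,.3],[.2,.03,.2]):
    r=least_squares(f,x0);print('rail x(-.5),z,x(.1)',r.x,np.round(r.fun,1))
for z in (0,.05,.1,.15):
    r=least_squares(lambda p:f([p[0],z,p[1]]),[.1,.2]);print(z,r.x,np.round(r.fun,1))
def onplane(c,px,z): return least_squares(lambda q:proj(c,[q[0],q[1],z])[0]-px,[.5,-.2]).x.round(3)
print('rail corner',[onplane('scene',(340,338),z) for z in(.03,.06,.1,.15)])
print('scraper tip by rail side',onplane('side',(390,303),0),onplane('scene',(375,259),0))
print('table corner side (165,372)->', onplane('side',(172,372),0))
print('edge far', [onplane('scene',p,0) for p in((300,330),(97,265))])
```

```text
rail x(-.5),z,x(.1) [-0.12991328  0.11662444  0.48989052] [-2.   0.   1.3  2.8 -1.4 -1. ]
rail x(-.5),z,x(.1) [-0.12991328  0.11662444  0.48989052] [-2.   0.   1.3  2.8 -1.4 -1. ]
rail x(-.5),z,x(.1) [-0.12991328  0.11662444  0.48989053] [-2.   0.   1.3  2.8 -1.4 -1. ]
0 [-0.07258692  0.56299878] [-2.3 -2.5 -3.4  6.   0.5 -0.2]
0.05 [-0.09754129  0.53093216] [-2.4 -1.6 -1.7  4.7 -0.2 -0.3]
0.1 [-0.12182335  0.49993307] [-2.2 -0.4  0.5  3.3 -1.1 -0.8]
0.15 [-0.14658244  0.47013962] [-1.4  1.2  3.   1.7 -2.3 -1.7]
rail corner [array([0.488, 0.061]), array([0.5  , 0.085]), array([0.514, 0.118]), array([0.533, 0.158])]
scraper tip by rail side [ 0.297 -0.18 ] [ 0.304 -0.182]
table corner side (165,372)-> [0.642 0.049]
edge far [array([ 0.55 , -0.002]), array([ 0.987, -0.324])]
```

```bash
cat >> h.py <<'E'
def sched(th):
    lean=min(1,th/55)*35
    yaw=-20+45*min(1,th/50) if th<=50 else 25-15*(min(th,90)-50)/40
    px=-.076+.010*min(th,90)/90
    return lean,yaw,px
E
python3 - <<'E'
from h import *
from station import *
def sh(n,*a): print(n,np.round(state()['eef_pos'],3),round(state()['time'],2),a)
Q=quat(0,-20)[0]
set_gripper(0.0)
move_ptp([.36,-.42,.36],Q); sh('a')
P,Q=tip(0,0,-20,-.076,gap=.03)
move_ptp([P[0],P[1],.30],Q); sh('b')
print(movel(P,velocity=.12,max_force=10)); sh('c',state()['q'].round(2),state()['contact_force'].round(1),state()['opening'])
for c in("side","scene","wrist"): cv2.imwrite(f"pics/f_{c}.png",grab_frame(c)[:,:,::-1])
E
```

```text
a [ 0.359 -0.421  0.36 ] 4.48 ()
b [ 0.464 -0.092  0.3  ] 5.8 ()
False
c [ 0.465 -0.09   0.05 ] 8.03 (array([ 0.22,  0.35, -0.19,  2.18,  0.11,  0.61, -1.97]), array([-0.4, -0.9,  1.1]), 0.0003660001403159455)
```

View pics/f_side.png

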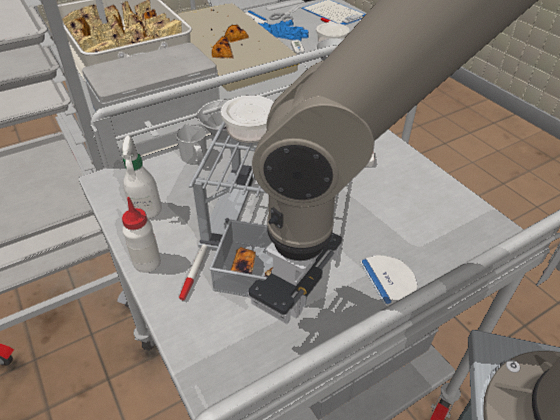

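View pics/f_scene.png

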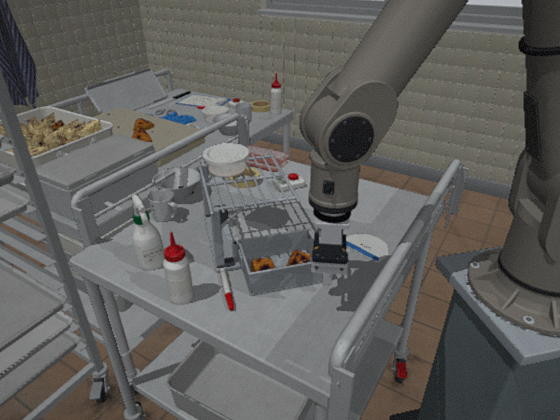

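View pics/f_wrist.png

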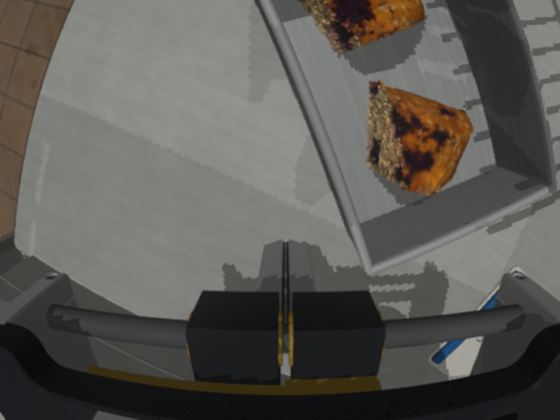

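```bash
cat >> h.py <<'E'
def wproj(P,s):
    k=calibration('wrist');K=np.array(k['K']);M=np.array(k['mount']);q=s['eef_rot']
    T=np.eye(4);T[:3,:3]=R.from_quat([q[1],q[2],q[3],q[0]]).as_matrix();T[:3,3]=s['eef_pos']
    X=(np.c_[np.atleast_2d(P),np.ones(len(np.atleast_2d(P)))]@np.linalg.inv(T@M).T)[:,:3]
    x=np.stack([X[:,0],-X[:,1],-X[:,2]],1);rr=np.hypot(x[:,0],x[:,1]);t=np.arctan2(rr,x[:,2])
    return x[:,:2]/rr[:,None]*(t*K[0,0])[:,None]+K[:2,2]
E
python3 - <<'E'
from h import *
from station import state
s=state()
P=rack2w(RK,[[-.1885,.1385,.065],[-.1885,.0085,.065],[-.1885,.1385,0],[-.1,.1385,.065]]);print(P.round(3),wproj(P,s).round(0))
E
```

```text
[[ 0.452 -0.135  0.065]
 [ 0.457 -0.265  0.065]
 [ 0.452 -0.135  0.   ]
 [ 0.54  -0.132  0.065]] [[376. 270.]
 [560. 183.]
 [352. 229.]
 [315. 103.]]
```

```bash
cat > push.py <<'E'
import sys
from h import *
from station import *
def go(ths,mf=20,v=.05):
    for th in ths:
        l,y,px=sched(th)
        try: r=movel(*tip(th,l,y,px),velocity=v,max_force=mf)
        except PlanningError as e: print('plan',th,e); return th
        s=state();print(th,r,'F',s['contact_force'].round(1),'t',round(s['time'],1),s['q'].round(2).tolist())
        if r: return th
def snap(n):
    for c in("side","scene","wrist"): cv2.imwrite(f"pics/{n}_{c}.png",grab_frame(c)[:,:,::-1])
E
python3 - <<'E'
from push import *
go([0,5,10,15,20,25]); snap('g')
E
```

```text
0 False F [-0.1 -0.4 -0.4] t 8.9 [0.28, 0.36, -0.18, 2.17, 0.11, 0.62, -1.91]
5 False F [ 0.  -0.1  0.4] t 9.5 [0.32, 0.33, -0.19, 2.22, 0.14, 0.54, -1.82]
10 False F [ 0.7 -0.   0.4] t 10.0 [0.38, 0.3, -0.21, 2.27, 0.14, 0.46, -1.7]
15 False F [ 0.4  0.5 -0. ] t 10.6 [0.48, 0.29, -0.25, 2.31, 0.13, 0.39, -1.56]
20 False F [0.2 0.7 0.6] t 11.2 [0.61, 0.28, -0.32, 2.34, 0.08, 0.32, -1.36]
25 False F [-0.3 -0.5  0.4] t 11.7 [0.81, 0.29, -0.43, 2.36, 0.01, 0.27, -1.14]
```

View pics/g_wrist.png

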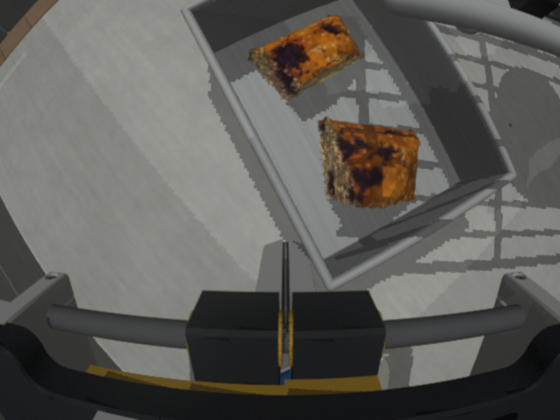

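View pics/g_scene.png

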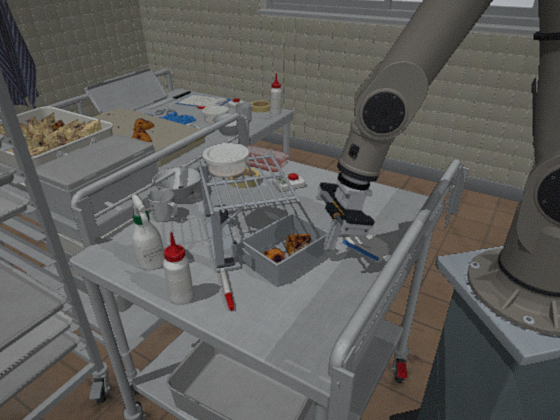

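```bash
cat >> h.py <<'E'
def fitpan(th,obs,s,p=RK):
    """obs: list of (cam,panpt(x,y,z),pixel); returns heel error etc"""
    t=np.radians(th)
    c=R2(t)@np.array([-.0985,.0735])
    def f(v):
        o=[]
        for cam,P,px in obs:
            W=np.r_[R2(v[2]+p[2])@np.array(P[:2])+R2(p[2])@v[:2]+p[:2],P[2]]
            o+=list(((wproj(W,s) if cam=='wrist' else proj(cam,W))[0]-px))
        return o
    r=least_squares(f,[*c,t],loss='soft_l1'); v=r.x
    heel=R2(v[2])@np.array([.09,-.065])+v[:2]
    print('pan rack',v[:2].round(4),'deg',np.degrees(v[2]).round(1),'heel in pan axes',(R2(-v[2])@heel).round(4),'(ideal -.0085,.0085)', np.round(r.fun,1))
E
python3 - <<'E'
from h import *
from station import state
s=state();z=.065
fitpan(25,[('wrist',(-.09,-.065,z),(513,178)),('wrist',(-.09,.065,z),(332,288)),('wrist',(.09,.065,z),(184,10))],s)
for n in('side','scene'):
    im=cv2.imread(f'pics/g_{n}.png')[180:330,180:380]; cv2.imwrite(f'pics/g2_{n}.png',cv2.resize(im,None,fx=4,fy=4,interpolation=cv2.INTER_CUBIC))
E
```

```text
pan rack [-0.1244  0.0283] deg 28.1 heel in pan axes [-0.0064  0.0185] (ideal -.0085,.0085) [ 2.3 -1.1 -0.8  1.5  0.1 -0.3]
```

View pics/g2_side.png

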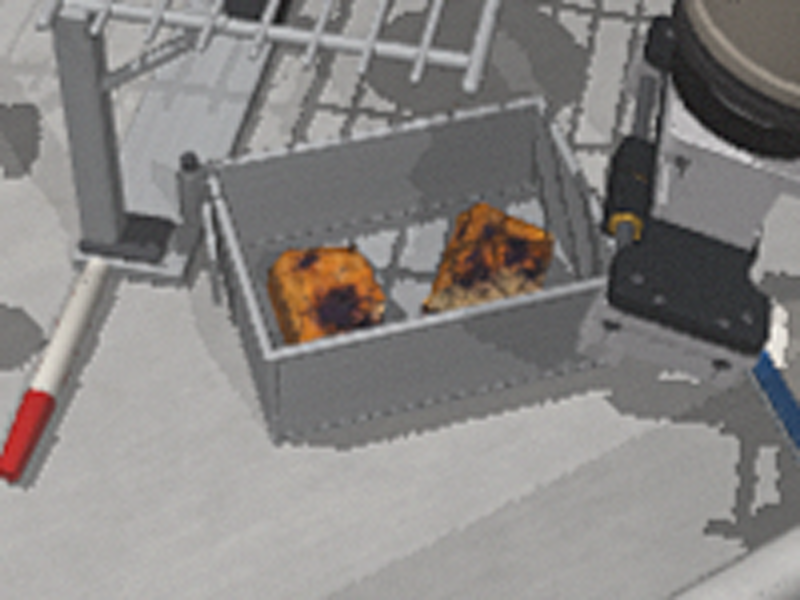

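View pics/g2_scene.png

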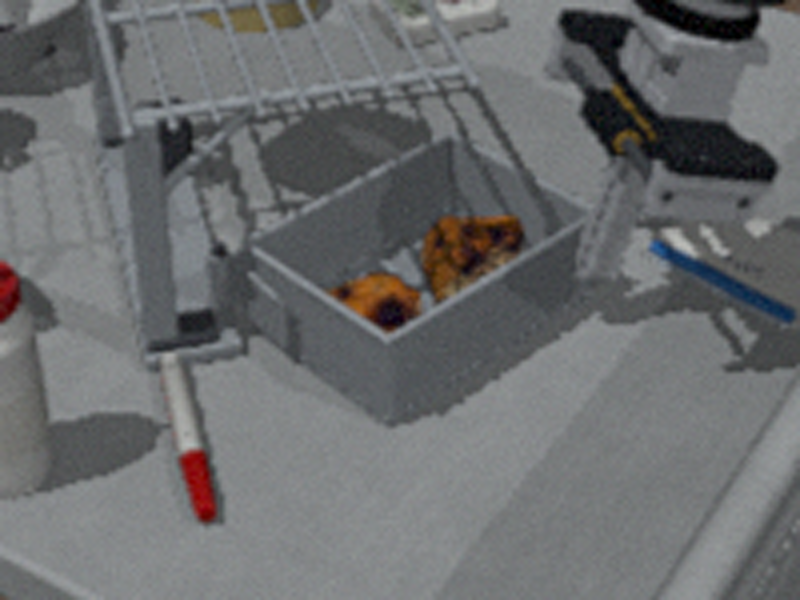

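Run:
```python
from h import *
from station import state
s=state();z=.065
f=lambda u,v:(180+u/4-.5,180+v/4-.5)
O=[('side',(.09,-.065,z),f(210,163)),('side',(-.09,-.065,z),f(543,98)),('side',(.09,.065,z),f(272,357)),('side',(.09,.065,0),f(282,440)),
('scene',(.09,-.065,z),f(250,243)),('scene',(-.09,-.065,z),f(450,140)),('scene',(.09,.065,z),f(388,338)),('scene',(-.09,.065,z),f(592,212)),('scene',(.09,.065,0),f(395,424))]
W=[('wrist',(-.09,-.065,z),(513,178)),('wrist',(-.09,.065,z),(332,288)),('wrist',(.09,.065,z),(184,10))]
fitpan(25,O[:4],s);fitpan(25,O[4:],s);fitpan(25,O,s);fitpan(25,O+W,s)
```

```text
pan rack [-0.1243  0.0253] deg 28.5 heel in pan axes [-0.0071  0.0165] (ideal -.0085,.0085) [ 0.1  0.2  0.2 -0.4  0.5 -0.3 -1.   0.4]
pan rack [-0.1238  0.0271] deg 28.6 heel in pan axes [-0.0057  0.018 ] (ideal -.0085,.0085) [-1.8 -0.2  0.  -2.4  0.7  0.4  1.9 -0.4 -0.8  0.6]
pan rack [-0.1242  0.0259] deg 28.5 heel in pan axes [-0.0068  0.017 ] (ideal -.0085,.0085) [-0.   0.4  0.1 -0.3  0.4 -0.1 -1.1  0.7 -1.7 -0.6  0.1 -2.6  0.7  0.1
  1.9 -0.7 -0.8  0.2]
pan rack [-0.1244  0.0281] deg 28.1 heel in pan axes [-0.0066  0.0183] (ideal -.0085,.0085) [-0.1  0.9  0.4  0.6 -0.1  0.7 -1.6  1.4 -1.5 -0.3  0.7 -2.2  0.7  0.6
  2.4 -0.  -0.8  0.8  2.6 -1.  -0.3  1.6  0.5 -0.3]
```

```bash
cat >> h.py <<'E'
def tip2(v,lean,yaw,px,gap=0.,z=.033,p=RK):
    """v: pan pose in rack (x,y,rad)"""
    Q,a=quat(lean,yaw); m=R.from_quat([Q[1],Q[2],Q[3],Q[0]]).as_matrix()
    n=R2(v[2]+p[2])@np.array([0,-1.]); sup=.0125*abs(m[:2,0]@n)+.008*abs(m[:2,2]@n)
    c=R2(p[2])@(R2(v[2])@np.array([px,.065])+v[:2])+p[:2]
    return (np.r_[c-n*(sup+gap),z]-a*.017).tolist(),Q
E
python3 - <<'E'
from push import *
v=np.array([-.1244,.0270,np.radians(28.3)])
s=state();p0=s['eef_pos']
n=R2(v[2]+RK[2])@np.array([0,-1.])
movel([p0[0]-n[0]*.025,p0[1]-n[1]*.025,float(p0[2])],velocity=.12)
P,Q=tip2(v,-10,80,.045,gap=.025)
pm=state()['eef_pos']
movel([pm[0],pm[1],.17],velocity=.2)
move_ptp([P[0],P[1],.19],Q); s=state(); print(s['q'].round(2),s['time'])
movel(P,velocity=.15,max_force=10)
snap('h0')
f0=state()['contact_force']; 
P2,_=tip2(v,-10,80,.045,gap=-.012)
r=movel(P2,velocity=.025,max_force=9); s=state()
d=(np.array(s['eef_pos'])-P)[:2]@n
print('reseat',r,'travel',d.round(4),'gap',(.025-d).round(4),(s['contact_force']-f0).round(1),s['time'])
snap('h')
E
```

```text
[ 0.66  0.31 -0.76  1.95  0.43  1.06 -0.49] 13.6417
reseat True travel 0.0322 gap -0.0072 [-1.3  3.5  2.3] 16.0833
```

View pics/h_scene.png

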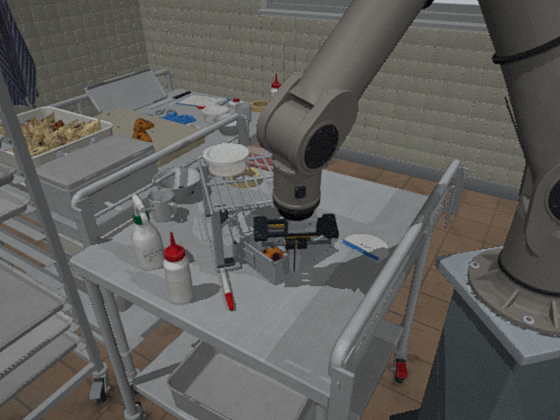

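View pics/h_wrist.png

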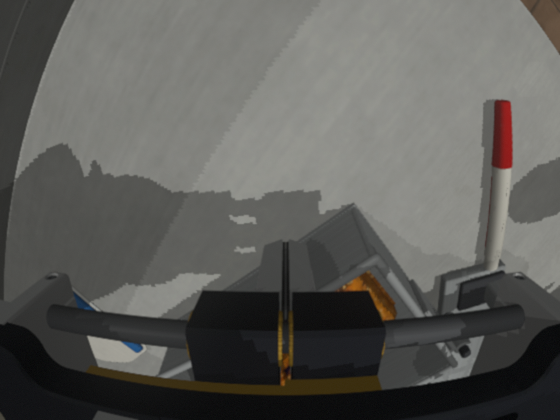

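Run:
```python
import cv2
for n in('side','scene'):
    im=cv2.imread(f'pics/h_{n}.png')[180:330,180:380]; cv2.imwrite(f'pics/h2_{n}.png',cv2.resize(im,None,fx=4,fy=4,interpolation=cv2.INTER_CUBIC))
```

```text
(no output)
```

View pics/h2_side.png

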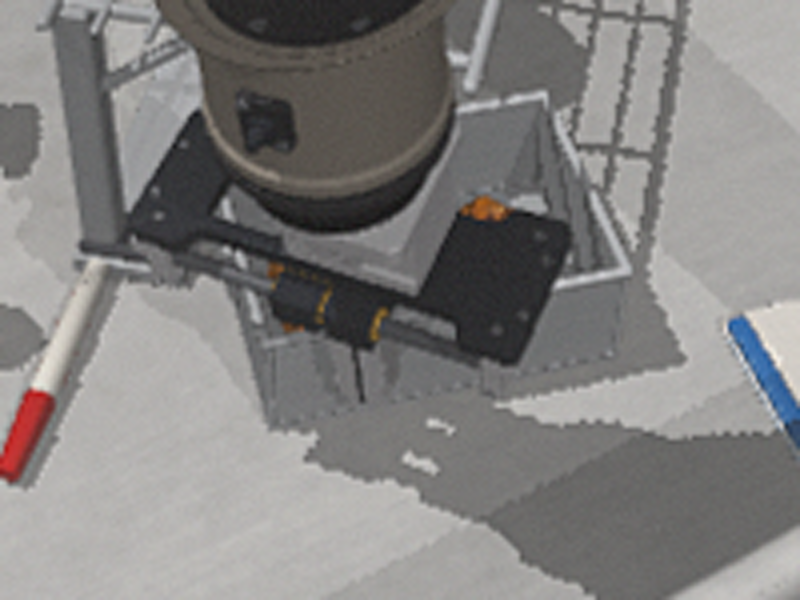

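View pics/h2_scene.png

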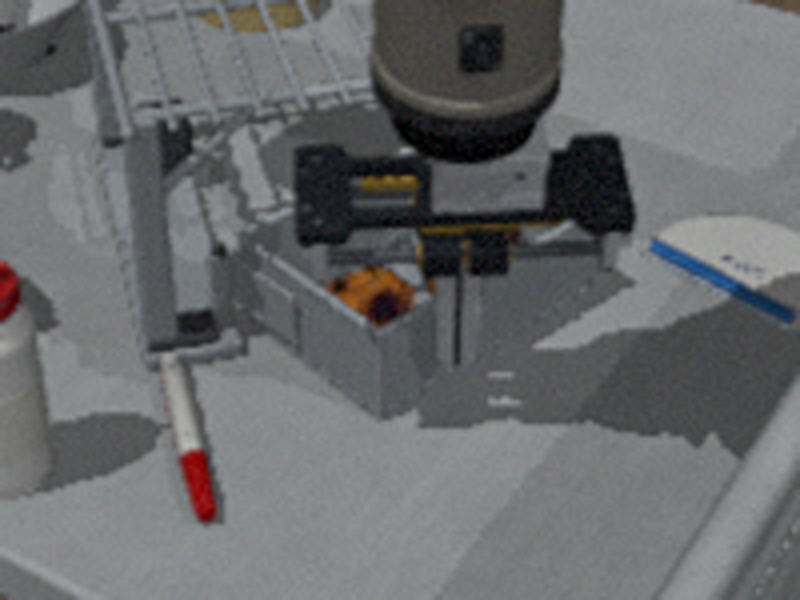

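Run:
```python
from h import *
from station import state
s=state();z=.065
f=lambda u,v:(180+u/4-.5,180+v/4-.5)
O=[('side',(-.09,-.065,z),f(547,93)),('side',(-.09,.065,z),f(630,272)),('side',(.09,.065,0),f(272,427)),('side',(-.09,.065,0),f(613,353)),
('scene',(.09,.065,0),f(382,418)),('scene',(.09,-.065,z),f(243,237)),('scene',(.09,.065,z),f(375,333))]
W=[('wrist',(.09,.065,0),(353,206))]
fitpan(25,O,s);fitpan(25,O+W,s); fitpan(25,O[:4],s)
```

```text
pan rack [-0.1218  0.0204] deg 26.6 heel in pan axes [-0.0097  0.0079] (ideal -.0085,.0085) [-0.3 -0.2  0.3 -0.5 -0.5  0.5  1.5  0.8 -0.7  0.2 -1.5 -1.   0.7 -0.2]
pan rack [-0.1222  0.0203] deg 26.9 heel in pan axes [-0.0098  0.0084] (ideal -.0085,.0085) [-0.2 -0.3  0.6 -0.6 -0.1  0.6  1.7  0.7 -0.3  0.2 -1.3 -1.   1.1 -0.2
  0.3 -0.1]
pan rack [-0.1213  0.0197] deg 26.4 heel in pan axes [-0.01    0.0065] (ideal -.0085,.0085) [-0.2 -0.3  0.1 -0.6 -0.8  0.1  1.2  0.7]
```

```bash
cat >> push.py <<'E'
def sched2(th,a=-.035,b=-.008):
    lean=min(1,th/55)*35
    yaw=-20+45*min(1,th/50) if th<=50 else 25-15*(min(th,90)-50)/40
    return lean,yaw,a+(b-a)*np.clip((th-27)/63,0,1)
def go2(ths,mf=20,v=.05,**k):
    for th in ths:
        l,y,px=sched2(th,**k)
        try: r=movel(*tip(th,l,y,px),velocity=v,max_force=mf)
        except PlanningError as e: print('plan',th,e); return th
        s=state();print(th,r,'F',s['contact_force'].round(1),'t',round(s['time'],1),s['q'].round(2).tolist())
        if r: return th
E
python3 - <<'E'
from push import *
v=np.array([-.1221,.0203,np.radians(26.7)])
n=R2(v[2]+RK[2])@np.array([0,-1.])
p0=state()['eef_pos']
movel([p0[0]-n[0]*.02,p0[1]-n[1]*.02,float(p0[2])],velocity=.12)
pm=state()['eef_pos']; movel([pm[0],pm[1],.17],velocity=.2)
l,y,px=sched2(27); P,Q=tip2(v,l,y,px,gap=.025)
move_ptp([P[0]-.02,P[1],.19],Q); print(state()['q'].round(2))
movel(P,velocity=.15,max_force=10); print(state()['contact_force'].round(1),state()['time'])
go2([27,31,35,39,43,47]); snap('i')
for n_ in('side','scene'):
    im=cv2.imread(f'pics/i_{n_}.png')[180:330,180:380]; cv2.imwrite(f'pics/i2_{n_}.png',cv2.resize(im,None,fx=4,fy=4,interpolation=cv2.INTER_CUBIC))
E
```

```text
[ 1.03 -0.   -0.66  2.27 -0.23  0.62 -0.95]
[ 0.6 -0.2 -0.2] 19.1333
27 False F [-0.7  0.  -0.7] t 19.8 [0.84, 0.33, -0.52, 2.32, 0.14, 0.26, -1.26]
31 False F [ 0.4 -0.2 -0.7] t 20.2 [1.0, 0.36, -0.63, 2.32, 0.11, 0.23, -1.11]
35 False F [-1.1  0.6  0.2] t 20.6 [1.17, 0.4, -0.75, 2.32, 0.1, 0.22, -0.96]
39 False F [-0.5  0.   0.6] t 21.0 [1.32, 0.46, -0.85, 2.3, 0.11, 0.22, -0.84]
43 False F [-0.4  0.1  0.2] t 21.4 [1.46, 0.53, -0.94, 2.28, 0.13, 0.24, -0.72]
47 False F [ 0.4  0.8 -0.2] t 21.9 [1.56, 0.61, -1.01, 2.25, 0.16, 0.28, -0.62]
```

View pics/i2_side.png

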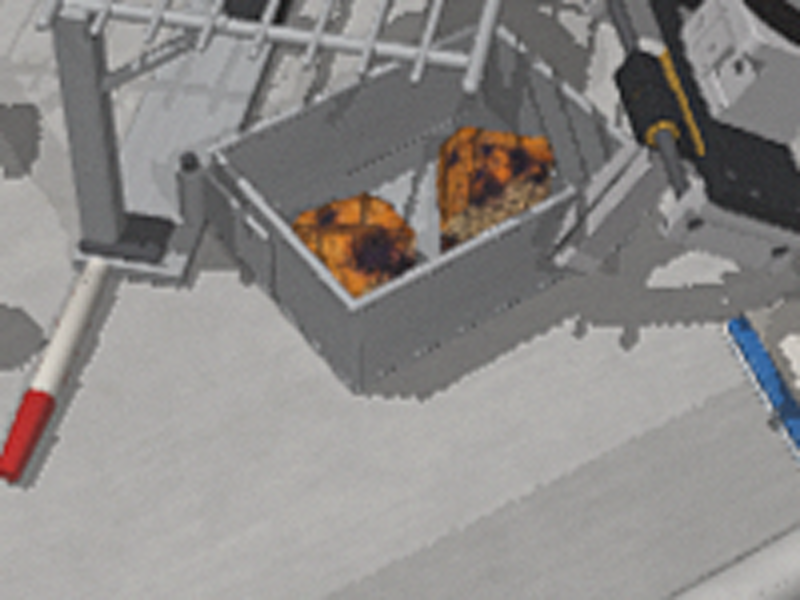

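View pics/i2_scene.png

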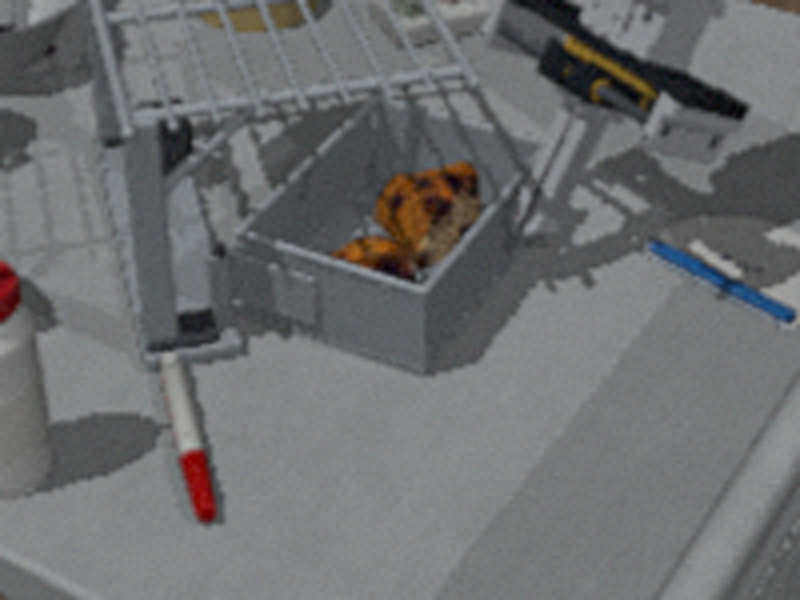

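View pics/i_wrist.png

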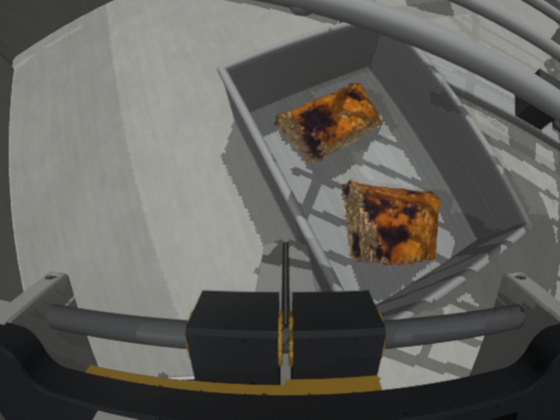

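Run:
```python
from h import *
from station import state
s=state();z=.065
f=lambda u,v:(180+u/4-.5,180+v/4-.5)
O=[('side',(.09,-.065,z),f(210,155)),('side',(-.09,-.065,z),f(495,28)),('side',(.09,.065,z),f(355,305)),('side',(.09,.065,0),f(360,393)),
('scene',(.09,-.065,z),f(237,235)),('scene',(-.09,-.065,z),f(378,100)),('scene',(.09,.065,z),f(425,290)),('scene',(.09,.065,0),f(428,373)),('scene',(-.09,.065,z),f(541,150))]
W=[('wrist',(.09,.065,z),(221,70)),('wrist',(-.09,-.065,z),(526,228))]
fitpan(47,O,s);fitpan(47,O+W,s)
```

```text
pan rack [-0.1215 -0.0195] deg 46.8 heel in pan axes [-0.0073  0.0103] (ideal -.0085,.0085) [ 0.5 -1.1 -0.7 -2.   0.3  1.3 -0.9  0.9  0.1 -0.8 -0.5 -1.   0.3  0.4
 -0.5  1.   2.1 -1.9]
pan rack [-0.1222 -0.0197] deg 46.6 heel in pan axes [-0.0082  0.0103] (ideal -.0085,.0085) [ 0.9 -1.3 -0.2 -1.9  0.5  1.2 -0.7  0.8  0.3 -1.  -0.1 -1.1  0.4  0.3
 -0.4  0.9  2.4 -1.9 -0.8 -1.   5.8 -0. ]
```

Run:
```python
from push import *
go2([51,55,59,63,67,71,75,79,82]); snap('j')
for n_ in('side','scene'):
    im=cv2.imread(f'pics/j_{n_}.png')[130:330,160:400]; cv2.imwrite(f'pics/j2_{n_}.png',cv2.resize(im,None,fx=3,fy=3,interpolation=cv2.INTER_CUBIC))
```

```text
51 False F [0.2 0.5 0. ] t 22.4 [1.64, 0.68, -1.06, 2.22, 0.18, 0.31, -0.54]
55 False F [ 0.4 -0.   0.3] t 22.8 [1.69, 0.72, -1.08, 2.22, 0.18, 0.29, -0.51]
59 False F [-0.3 -0.1  0.2] t 23.2 [1.69, 0.72, -1.06, 2.2, 0.17, 0.29, -0.52]
63 False F [0.  0.  0.1] t 23.6 [1.68, 0.72, -1.05, 2.19, 0.17, 0.29, -0.53]
67 False F [0.  1.  0.4] t 24.0 [1.67, 0.72, -1.04, 2.18, 0.16, 0.28, -0.54]
71 False F [ 0.1  0.2 -0.7] t 24.4 [1.66, 0.72, -1.02, 2.16, 0.16, 0.28, -0.56]
75 False F [-0.1 -0.8 -0.3] t 24.8 [1.65, 0.72, -1.0, 2.15, 0.15, 0.27, -0.57]
79 False F [-0.   0.1 -0.1] t 25.2 [1.63, 0.72, -0.98, 2.13, 0.15, 0.26, -0.59]
82 False F [-1.1  0.3 -0.3] t 25.5 [1.61, 0.71, -0.97, 2.12, 0.14, 0.25, -0.61]
```

View pics/j2_side.png

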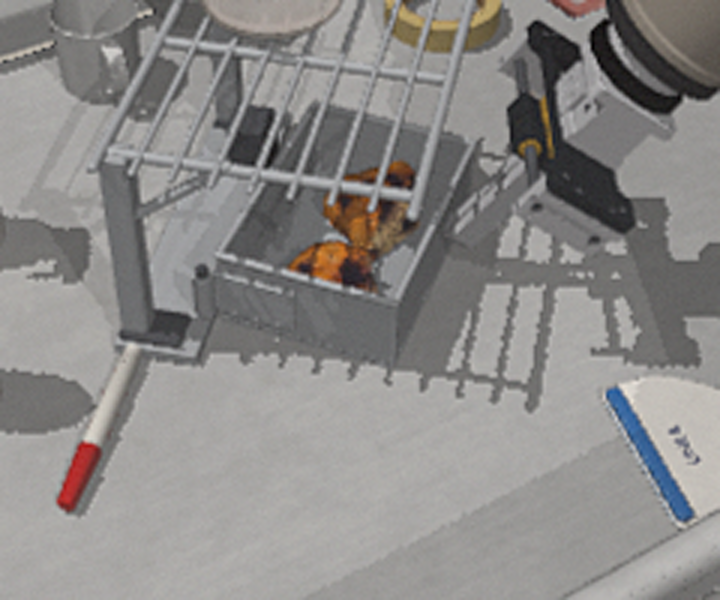

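View pics/j2_scene.png

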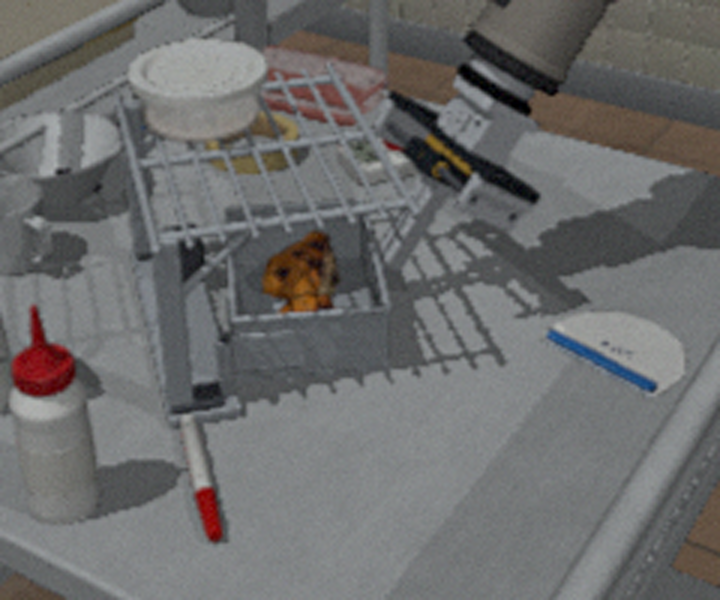

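View pics/j_wrist.png

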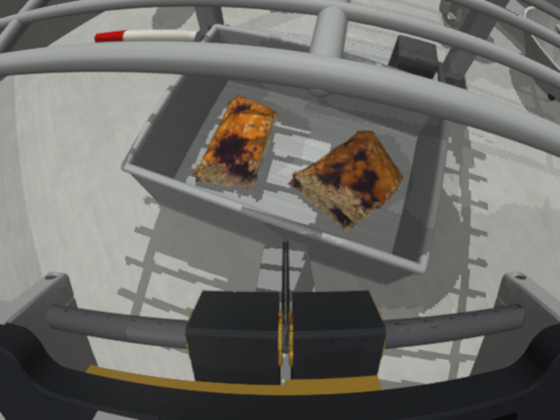

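Run:
```python
from push import *
s=state();z=.065
fitpan(82,[('wrist',(.09,.065,z),(127,168)),('wrist',(-.09,.065,z),(424,271)),('wrist',(-.09,-.065,z),(443,120)),
('side',(.09,.065,z),(160+400/3-.5,130+300/3-.5)),('side',(.09,.065,0),(160+395/3-.5,130+364/3-.5)),('scene',(.09,.065,z),(160+388/3-.5,130+312/3-.5)),('scene',(.09,.065,0),(160+390/3-.5,130+369/3-.5)),('side',(-.09,.065,z),(160+478/3-.5,130+143/3-.5))],s)
l,y,_=sched2(82)
n=R2(np.radians(82)+RK[2])@np.array([0,-1.]);p0=s['eef_pos']
movel([p0[0]-n[0]*.01,p0[1]-n[1]*.01,float(p0[2])],velocity=.08)
P,Q=tip(80,l,y,-.045,gap=.008); movel(P,Q,velocity=.08)
print(state()['q'].round(2),state()['contact_force'].round(1),state()['time'])
for th in(82,85):
    l,y,_=sched2(th); r=movel(*tip(th,l,y,-.043),velocity=.04,max_force=10); print(th,r,state()['contact_force'].round(1))
snap('k')
im=cv2.imread('pics/k_side.png')[130:330,160:400]; cv2.imwrite('pics/k2_side.png',cv2.resize(im,None,fx=3,fy=3,interpolation=cv2.INTER_CUBIC))
print(state()['time'])
```

```text
pan rack [-0.0884 -0.0836] deg 81.2 heel in pan axes [-0.0062  0.0095] (ideal -.0085,.0085) [ -3.1  -0.3   0.8   0.6   8.6 -28.9  -0.7   1.8  -0.    2.1   0.9  -1.1
   0.    0.6  -0.4  -0.1]
[ 1.67  0.74 -0.98  2.09  0.16  0.3  -0.57] [-0.2  0.2  0.2] 26.4417
82 False [-0.5  0.2  0.1]
85 False [ 0.5  0.7 -0.3]
27.5083
```

View pics/k2_side.png

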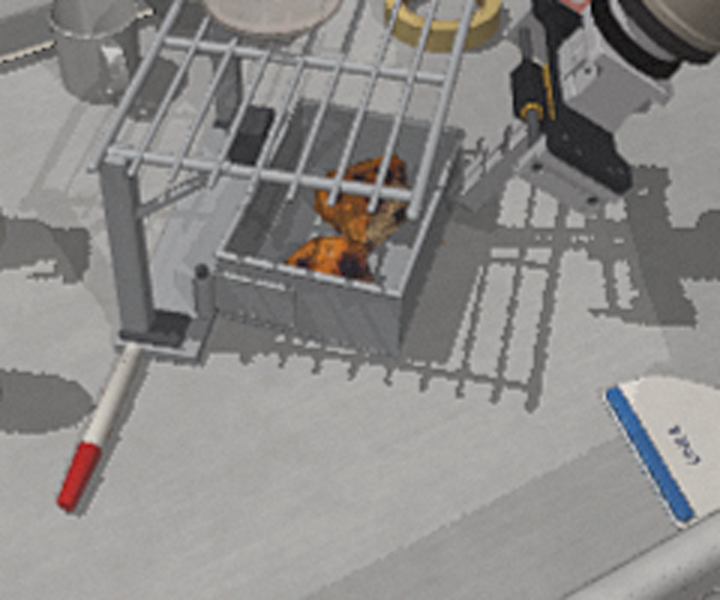

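View pics/k_wrist.png

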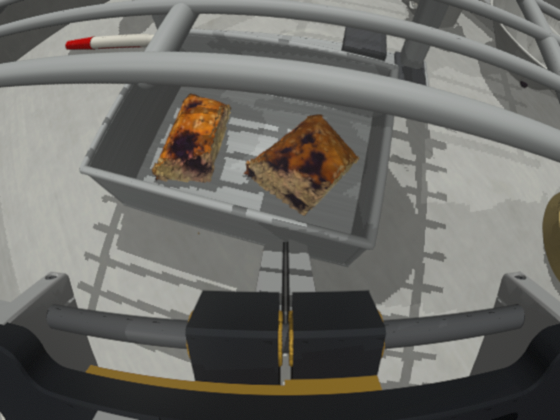

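Run:
```python
from push import *
l,y,_=sched2(88); print(movel(*tip(87.5,l,y,-.043),velocity=.03,max_force=9))
s=state();f0=s['contact_force'];p0=np.array(s['eef_pos']);n=R2(RK[2])@np.array([1.,0]);print(f0.round(1))
r=movel([p0[0]+n[0]*.022,p0[1]+n[1]*.022,float(p0[2])],velocity=.012,max_force=11.5)
for i in range(3):
    s=state();print(r,'travel',((np.array(s['eef_pos'])-p0)[:2]@n).round(4),'F',s['contact_force'].round(1),round(s['time'],2)); dwell(.05)
```

```text
False
[-0.5  0.4  0.4]
True travel 0.0031 F [-2.8 -1.   2.4] 28.67
True travel 0.0029 F [-2.5 -1.5  1.3] 28.72
True travel 0.0029 F [-1.9 -1.7  0.8] 28.77
```

Run:
```python
from push import *
snap('l');s=state();print(s['contact_force'].round(1),s['torque'].round(2),s['q'].round(2))
for n_ in('side','scene'):
    im=cv2.imread(f'pics/l_{n_}.png')[130:280,180:380]; cv2.imwrite(f'pics/l2_{n_}.png',cv2.resize(im,None,fx=4,fy=4,interpolation=cv2.INTER_CUBIC))
```

```text
[-1.6 -1.1  1.5] [-0.33  0.84 -0.1 ] [ 1.59  0.74 -0.93  2.04  0.15  0.29 -0.62]
```

View pics/l2_side.png

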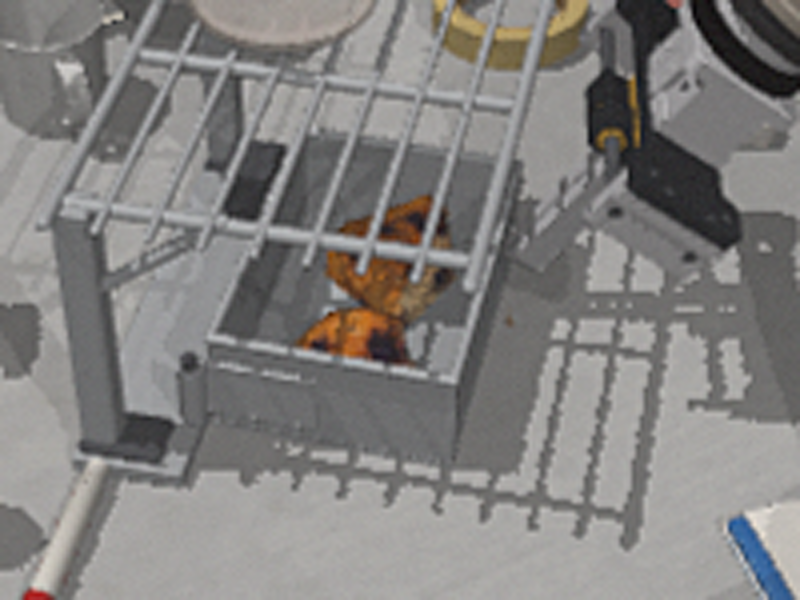

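View pics/l2_scene.png

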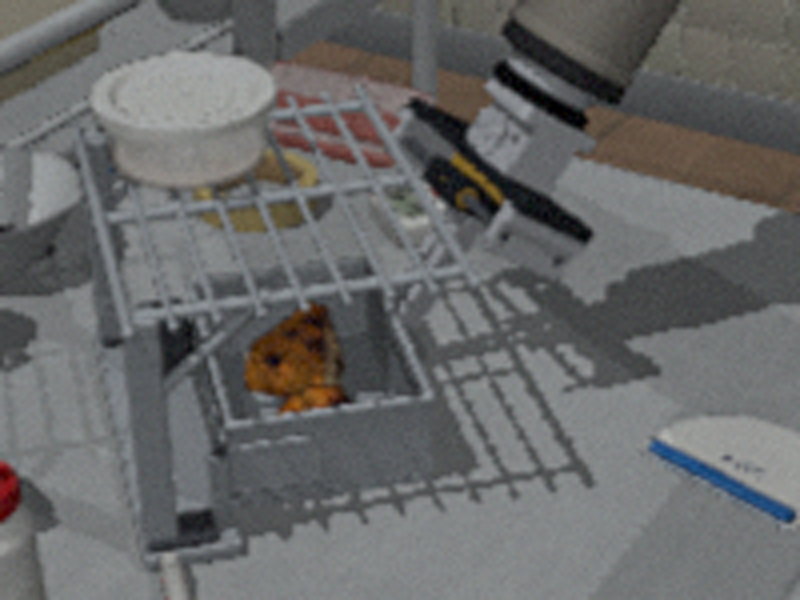

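View pics/l_wrist.png

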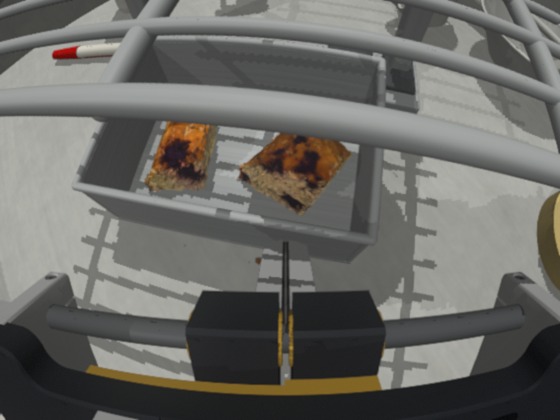

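Run:
```python
from push import *
s=state();z=.065
W=[('wrist',(.09,.065,z),(78,186)),('wrist',(-.09,.065,z),(377,238)),('wrist',(-.09,-.065,z),(383,56))]
g=lambda u,v:(180+u/4-.5,130+v/4-.5)
O=[('side',(.09,.065,z),g(459,383)),('side',(.09,.065,0),g(455,463)),('side',(.09,-.065,z),g(210,343)),('side',(-.09,.065,z),g(520,158)),('scene',(.09,.065,z),g(434,400)),('scene',(.09,-.065,z),g(225,427))]
fitpan(89,W,s);fitpan(89,O,s);fitpan(89,O+W,s)
```

```text
pan rack [-0.0754 -0.0936] deg 88.9 heel in pan axes [-0.0051  0.0085] (ideal -.0085,.0085) [-2.3  0.1  0.2 -1.1  0.6  1.5]
pan rack [-0.0757 -0.0943] deg 89.2 heel in pan axes [-0.0054  0.0093] (ideal -.0085,.0085) [-0.1 -0.5 -0.2  1.2 -0.  -0.7 -0.4  0.9 -0.2 -1.3  1.3 -0.2]
pan rack [-0.0755 -0.0936] deg 88.9 heel in pan axes [-0.0051  0.0087] (ideal -.0085,.0085) [-0.5 -0.2 -0.6  1.4 -0.4 -0.6 -0.4  1.2 -0.3 -1.   1.1 -0.  -2.4  0.4
  0.3 -1.   0.5  1.5]
```

Run:
```python
from push import *
n=R2(RK[2])@np.array([1.,0]);p=np.array(state()['eef_pos']); t0=p.copy()
for i in range(1,9):
    q=t0.copy(); q[:2]+=n*.001*i
    r=movel(q.tolist(),velocity=.01,max_force=14)
    F=[]
    for k in range(2): F.append(state()['contact_force']); dwell(.02)
    F=np.mean(F,0); e=np.array(state()['eef_pos']); fn=-(F[:2]@n)
    print(i,r,'act',((e-t0)[:2]@n*1e3).round(2),'F',F.round(1),'fn',fn.round(1),round(state()['time'],2))
    if fn>9: break
```

```text
1 False act 0.71 F [-5.9 -2.   2.8] fn 6.0 29.25
2 False act 1.46 F [-7.7 -3.3  3.9] fn 7.9 29.53
3 False act 2.23 F [-9.9 -5.4  5.1] fn 10.1 29.82
```

Run:
```python
from push import *
n=R2(RK[2])@np.array([1.,0]);q=np.array(state()['eef_pos']);q[:2]+=n*.0015
movel(q.tolist(),velocity=.01,max_force=12)
t=state()['time']
while state()['time']<t+.65:
    s=state();print('F',s['contact_force'].round(1),'fn',(-(s['contact_force'][:2]@n)).round(1),round(s['time'],2)); dwell(.1)
snap('m')
im=cv2.imread('pics/m_side.png')[130:280,180:380]; cv2.imwrite('pics/m2_side.png',cv2.resize(im,None,fx=4,fy=4,interpolation=cv2.INTER_CUBIC))
```

```text
F [-9.1 -3.4  5.6] fn 9.2 30.12
F [-9.7 -4.5  5.2] fn 9.9 30.22
F [-8.9 -4.5  4.9] fn 9.0 30.32
F [-8.7 -4.2  5.9] fn 8.8 30.42
F [-9.2 -4.6  5.8] fn 9.4 30.52
F [-9.  -4.1  5.5] fn 9.2 30.62
F [-9.5 -4.1  5.8] fn 9.6 30.72
```

View pics/m2_side.png

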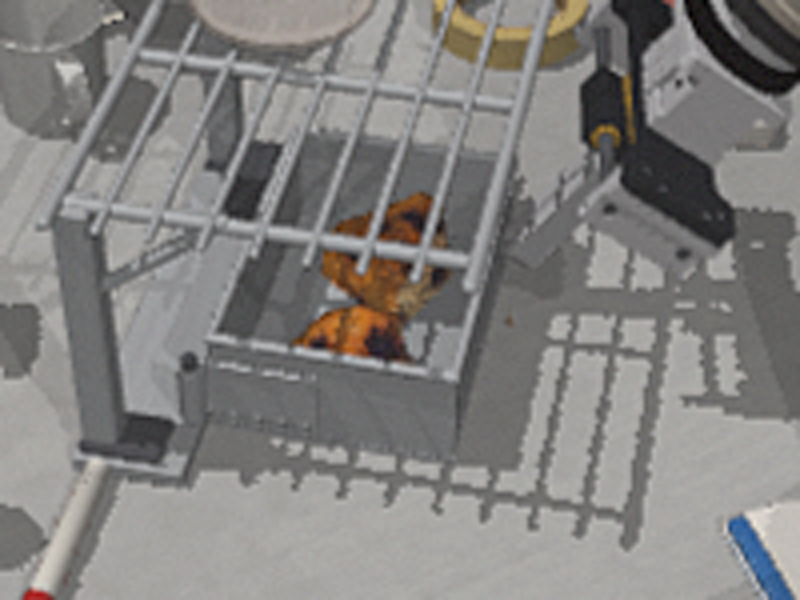

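View pics/m_wrist.png

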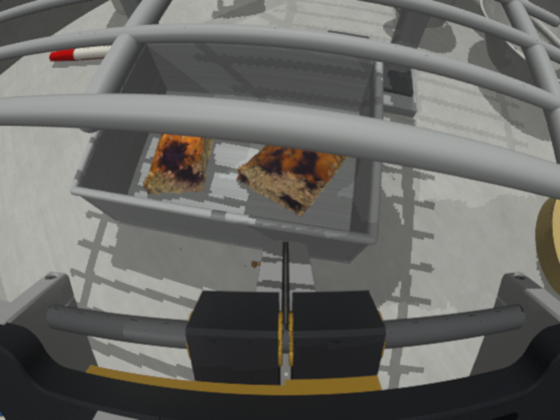

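Run:
```python
from push import *
s=state();z=.065
W=[('wrist',(.09,.065,z),(74,191)),('wrist',(-.09,.065,z),(376,239)),('wrist',(-.09,-.065,z),(381,58))]
g=lambda u,v:(180+u/4-.5,130+v/4-.5)
O=[('side',(.09,.065,z),g(460,380)),('side',(.09,.065,0),g(455,460)),('side',(.09,-.065,z),g(209,340)),('side',(-.09,.065,z),g(518,156))]
fitpan(89,W,s);fitpan(89,O,s);fitpan(89,O+W,s)
e=s['eef_pos'];Q=s['eef_rot'];m=R.from_quat([Q[1],Q[2],Q[3],Q[0]]).as_matrix()
tp=np.array(e)+m[:,1]*.017; print('tip rack',(R2(-RK[2])@(tp[:2]-RK[:2])).round(4),tp[2].round(4),'front edge', (R2(-RK[2])@((tp+.008*m[:,2])[:2]-RK[:2])).round(4))
im=cv2.imread('pics/m_wrist.png')[0:200,300:480]; cv2.imwrite('pics/m3.png',cv2.resize(im,None,fx=3,fy=3,interpolation=cv2.INTER_CUBIC))
im=cv2.imread('pics/m_side.png')[150:220,220:320]; cv2.imwrite('pics/m4.png',cv2.resize(im,None,fx=7,fy=7,interpolation=cv2.INTER_CUBIC))
```

```text
pan rack [-0.0745 -0.0948] deg 89.5 heel in pan axes [-0.0055  0.0086] (ideal -.0085,.0085) [-0.8 -0.2  0.4  0.1  0.1 -0.1]
pan rack [-0.0749 -0.0966] deg 89.7 heel in pan axes [-0.007   0.0094] (ideal -.0085,.0085) [-0.1 -0.7  0.1  0.9  0.4 -0.5 -0.4  0.5]
pan rack [-0.0746 -0.0949] deg 89.5 heel in pan axes [-0.0055  0.0088] (ideal -.0085,.0085) [-0.6 -0.1 -0.4  1.5 -0.  -0.  -0.5  1.  -0.7  0.1  0.7  0.1  0.1 -0.1]
tip rack [-0.1472 -0.1383] 0.032 front edge [-0.1407 -0.1373]
```

View pics/m3.png

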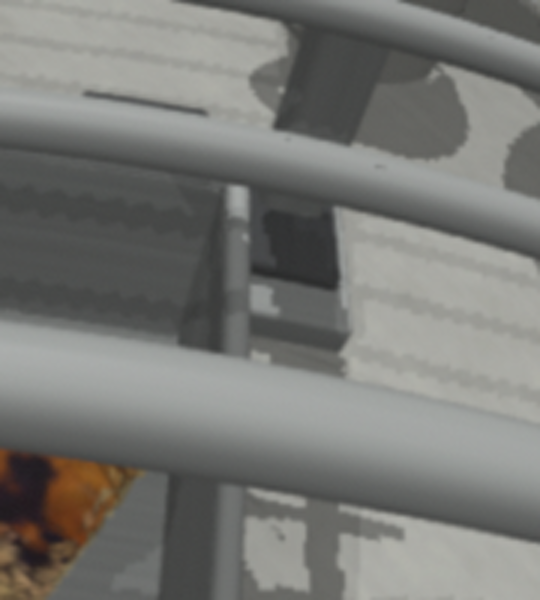

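View pics/m4.png

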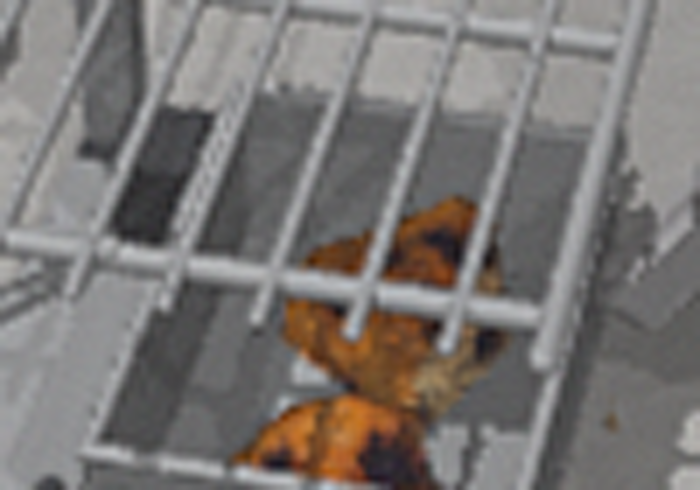

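Run:
```python
from push import *
n=R2(RK[2])@np.array([1.,0]);q=np.array(state()['eef_pos']);t0=q.copy()
for i in range(1,7):
    q=t0.copy();q[:2]+=n*.001*i; movel(q.tolist(),velocity=.01,max_force=12)
    F=[]
    for k in range(2): F.append(state()['contact_force']); dwell(.02)
    fn=-(np.mean(F,0)[:2]@n); print(i,np.mean(F,0).round(1),fn.round(1),((np.array(state()['eef_pos'])-t0)[:2]@n*1e3).round(2))
    if fn>12: break
t=state()['time']
while state()['time']<t+.7:
    s=state();print('F',s['contact_force'].round(1),'fn',(-(s['contact_force'][:2]@n)).round(1),round(s['time'],2)); dwell(.15)
```

```text
1 [-7.3 -3.   4.3] 7.4 0.51
2 [-10.9  -3.9   6.6] 11.1 1.2
3 [-19.4  -3.5  13.5] 19.5 1.54
F [-19.8  -3.   14.2] fn 19.9 31.82
F [-18.6  -3.8  13.4] fn 18.7 31.98
F [-19.4  -3.7  13.3] fn 19.5 32.12
F [-20.4  -3.1  14. ] fn 20.5 32.27
F [-19.4  -4.1  13.7] fn 19.6 32.42
```

Run:
```python
from push import *
n=R2(RK[2])@np.array([1.,0])
q=np.array(state()['eef_pos']);q[:2]-=n*.012; movel(q.tolist(),velocity=.02); print(state()['contact_force'].round(1))
q[:2]-=n*.05; movel(q.tolist(),velocity=.1); snap('n'); s=state(); print(s['contact_force'].round(1),s['time'])
import json; json.dump([list(map(float,s['eef_pos'])),list(map(float,s['eef_rot']))],open('n.json','w'))
for n_ in('side','scene'):
    im=cv2.imread(f'pics/n_{n_}.png')[130:280,180:380]; cv2.imwrite(f'pics/n2_{n_}.png',cv2.resize(im,None,fx=4,fy=4,interpolation=cv2.INTER_CUBIC))
```

```text
[-0.4 -0.3 -0.1]
[0.7 0.1 0.3] 34.2
```

View pics/n2_side.png

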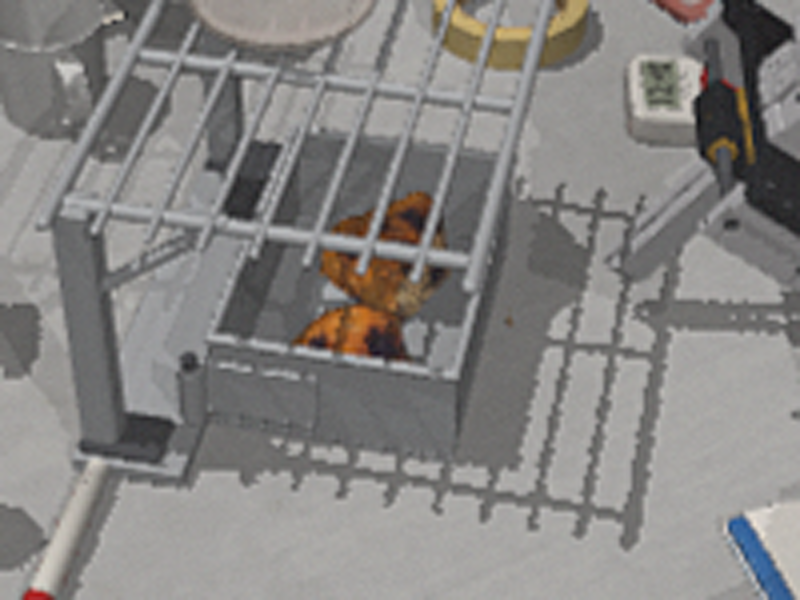

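View pics/n_wrist.png

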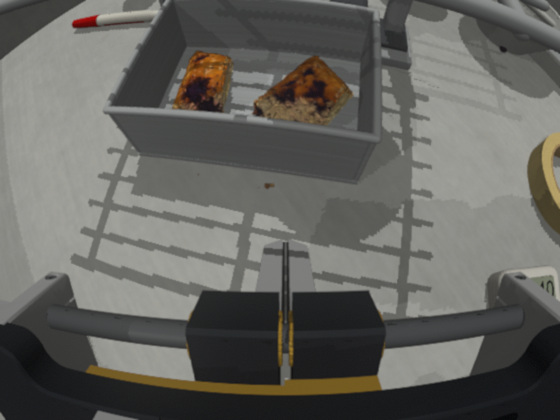

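View pics/n2_scene.png

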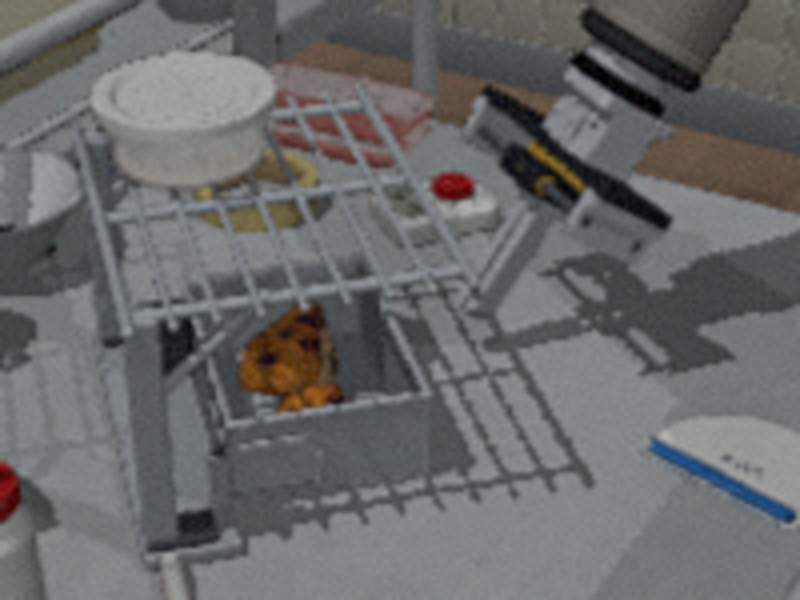

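Run:
```python
from push import *
s=state();z=.065
W=[('wrist',(.09,.065,z),(109,108)),('wrist',(-.09,.065,z),(378,135)),('wrist',(-.09,-.065,z),(380,13)),('wrist',(-.09,.065,0),(358,183)),('wrist',(.09,.065,0),(138,153))]
g=lambda u,v:(180+u/4-.5,130+v/4-.5)
O=[('side',(.09,.065,z),g(460,380)),('side',(.09,.065,0),g(456,458)),('side',(.09,-.065,z),g(209,340)),('side',(-.09,.065,z),g(517,155))]
fitpan(89,W,s);fitpan(89,O,s);fitpan(89,O+W,s)
im=cv2.imread('pics/n_wrist.png')[0:110,320:440]; cv2.imwrite('pics/n3.png',cv2.resize(im,None,fx=5,fy=5,interpolation=cv2.INTER_CUBIC))
# project stop face corners
for y in(-.18,-.15):
  for zz in(.016,.052): print(y,zz,wproj(rack2w(RK,[[-.008,y,zz]]),s).round(0))
```

```text
pan rack [-0.0731 -0.0954] deg 89.1 heel in pan axes [-0.0065  0.0066] (ideal -.0085,.0085) [-3.  -0.4  1.6  3.5 -1.  -2.7 -0.3  0.   2.1 -0.7]
pan rack [-0.0746 -0.0969] deg 90.0 heel in pan axes [-0.007   0.0095] (ideal -.0085,.0085) [-0.  -0.9 -0.1  1.2  0.5 -0.5 -0.4  0.6]
pan rack [-0.0734 -0.0955] deg 89.2 heel in pan axes [-0.0064  0.0071] (ideal -.0085,.0085) [-1.4 -0.3 -1.4  1.8 -0.7 -0.4 -0.6  1.2 -3.   0.2  2.   3.7 -1.1 -2.6
 -0.   0.2  2.2 -0.1]
-0.18 0.016 [[361.  49.]]
-0.18 0.052 [[369.  20.]]
-0.15 0.016 [[329.  44.]]
-0.15 0.052 [[334.  14.]]
```

View pics/n3.png

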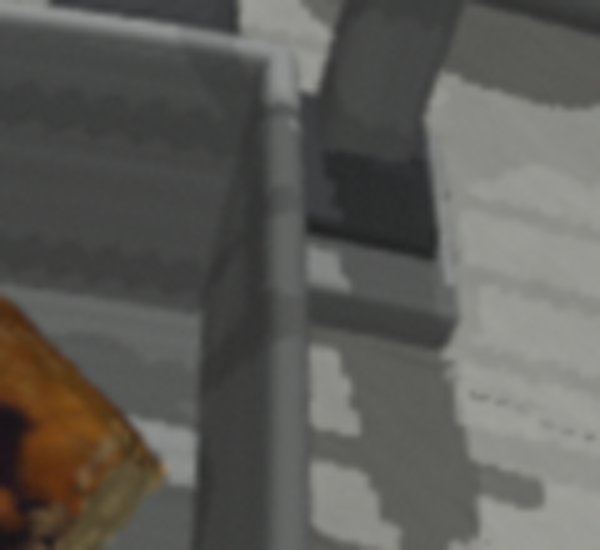

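Run:
```python
from push import *
q=np.array(state()['eef_pos']); q[0]-=.03; q[2]+=.06; movel(q.tolist(),velocity=.15)
snap('o'); s=state(); print(s['contact_force'].round(1),s['time'])
for c in('side','scene'):
    for n in("scraper","squeeze_bottle","marker"): 
        cc=[d['pixel'] for d in spot_in(n,c)[:1]]; print(c,n,np.round(cc,1).tolist())
finish_job()
```

```text
[ 0.8  0.2 -0.7] 34.95
side scraper [[277.3, 388.8]]
side squeeze_bottle [[238.9, 142.3]]
side marker [[273.3, 194.2]]
scene scraper [[248.7, 367.9]]
scene squeeze_bottle [[273.4, 176.1]]
scene marker [[285.7, 225.5]]
the job is handed in; nothing more can be done
```

View pics/o_side.png

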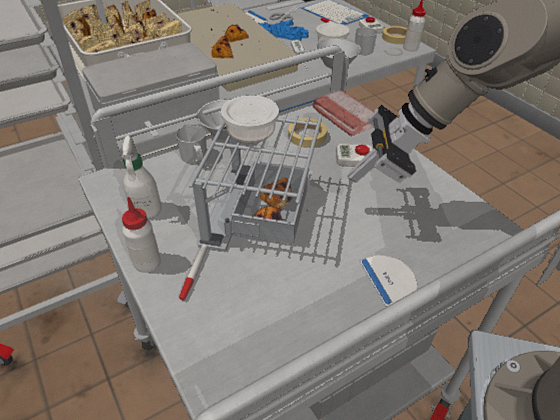

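I turned the pan a quarter turn anticlockwise, pressed it against the end stop, backed the arm clear and handed the job in at about 35 s of the 54 s allowed.

- **Heel drift:** At about 28° the held corner had come roughly 9 mm out of the shoe. I pushed it back in from the heel end. I then finished the turn pushing nearer the middle of the side and edging inwards, with the tool leaning back to about 35° under the shelf. After that the corner measured within 2–3 mm of its seat.
- **Final press:** The force first sat at about 9–10 N for 0.65 s. It then rose steeply as the pan met the stop and held at about 19–20 N for 0.7 s. That is above the 10–15 N suggested but well under 40 N; my last 1 mm step was too coarse.
- **Final position:** The camera fits put the pan at 89–90°, with its centre at rack x −73 to −75 mm and y −95 to −97 mm. The target was −73 and −98, so it is within measuring error of square and touching or nearly touching the stop. The fits disagree with each other by up to 1° and about 1.5 mm.
- **Other checks:** The pan looks flat on the table. The scraper, squeeze bottle and marker look unmoved. Their detected positions moved by up to 4 pixels, which I put down to detector error. The tool force was about zero after backing off.

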